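# Sift the burnishing beads with the stirring stick

## Robot

A 6-joint arm with a two-finger parallel gripper is mounted at the origin on the work surface. World frame = base frame: x ahead of the robot, y to its left, z up, the work surface at z = 0. Lengths are in m, angles in rad, forces in N, time in s.
With the tool pointing down it reaches from about 0.25 to 0.8 m from the base axis. Payload 8.5 kg.
Tool frame: the origin (TCP) lies on the centre line of the jaws, within the pads' length; the fingertips stand arm.tcp_to_tips ahead of it and the grasp point (between the pads) lies 5 mm behind it (arm.tcp_to_tips is the distance from the TCP to the fingertips, in m); z points along the fingers, y is the line along which they close (so a half turn about z gives the same grasp; the last joint's range is limited). The gripper opens to 85 mm and grips with 20 to 120 N. Pads are 22 mm wide; open, the fingers measure 114 mm over their backs; the gripper's body (76 mm by 85 mm) begins 54 mm behind the grasp point. The pads swing forward as they close: fully open they stand 13 mm farther back than shut.
Start: joints at [1.347, 0.238, -0.013, 1.319, 0, 1.571], TCP at [0.117, 0.512, 0.245] pointing down, gripper open.
Joint ranges: [-2.66, 2.66], [-1.03, 1.9], [-1.14, 1.46], [-1.82, 2.27], [-1.45, 1.34], [-3.14, 3.14]. Speed limits (rad/s): [2.22, 2.22, 2.79, 3.14, 3.14, 3.14].

## Interface

Orientations are given as a 3x3 rotation matrix whose columns are the frame's x, y, z axes.
In Python, from workcell import status, optics, arm gives the robot as it stands.
- The arm moves only by the tool servo_tool, never from a script. Its argument "commands" is a list of rows, each an object of numbers: "dx", "dy", "dz": the shift along the tool's x, y, z in cm; "wx", "wy", "wz": the turn, a rotation vector about the tool's x, y, z in degrees; "hand": the closure, from -1 (fully open) to 1 (shut). In form: [{"dx": .., "dy": .., "dz": .., "wx": .., "wy": .., "wz": .., "hand": ..}, ...]. A call has exactly 10 rows; each row shifts and turns the commanded pose from where the row before left it, along the tool's axes as they then stand; what a row does not reach is not made up. A row lasts 1/10 s, in which the tool goes at most 50 mm and 8.59 degrees, less where a joint would pass 70% of its speed; a pose out of reach is approached as far as the arm can. A call with a gripper value outside its range is refused whole. The fingers move at their own pace and stop on an object; "force" is the grip in N (left out, the last holds). Time passes only in rows, so rows that do not move let the fingers close, or fill a call up. It gives the time, the measured TCP pose, the force, the opening and the grip force at its end, in the units of the state.
- status.get_obs(): the state, without advancing time (a new reading comes with each control period).
- optics.grab_frame(name): name is "scene" or "top"; returns the picture (420x560x3 uint8, blue, green, red); there is no depth.
- optics.get_calibration(name): a dict with "fx", "fy", "cx", "cy" (pixels), "k1" (the pictures are not rectified: a ray, as slopes to the right and down, at radius r is drawn at 1 + k1 r^2 times it, then the intrinsics apply), "origin" and "orientation" of the camera in the world. Camera axes: x right, y down, z forward; pixel columns grow to the right and rows downward; lengths in m; the calibration is good to about 2 mm. A picture is of the moment at which its call begins. get_calibration takes no time and is no camera call.
- arm.finish_job(): hands the job in; it is judged then, once.
The state is a dict: "t": time; "joint_positions": joint angles; "joint_vel": joint speeds; "effort": joint torques, N m; "eef_pos": TCP position; "orientation": TCP orientation; "force": force on the tool from outside, world axes, zero at the start; "torque": the same for the moment, N m; "width": opening from 0.0 (shut) to 1.0 (fully open); "grasp_force": force on a finger pad.
Only numpy, scipy, OpenCV 4.12 (cv2) and the standard library are available. Lean on these libraries where they do the work, as an engineer would, in place of code of your own. Each camera call takes 0.05 s, during which the arm holds its last target. There are 200 camera calls.

## Task

Take the stirring stick from its slanted holder and, with its tip down at the sieve's floor, stir the wooden burnishing beads round the hub until all six small worn beads have dropped through the slots into the tray below, while the three large ones stay in the sieve. Stir gently, so that the stick never presses hard on a bead or the sieve, move the beads only with the stick and spill none. Then slide the stick fully home in its holder, let go of it, and leave the bottle, glass and block undisturbed.

Things in the scene. Friction and masses are not known exactly. Their poses are not given: they have to be found in the camera images.
- sieve: Fixed sieve: round aluminium pan, inner radius 75, wall 4, rim 98 above the table, on four legs (tops 84 high, at radius 84) over a round wooden tray (radius 112, rim 18 high, floor 6). A cross of four open slots, each 20 wide, runs from the central hub to the wall along this frame's +x, +y, -x, -y; solid floor between. Origin: centre of the tray's underside, z up; any yaw
- sieve_floor (a point): centre of the dark steel sieve floor's upper face, 65 above the table (floor 4 thick), on the axis of the hub: a post of radius 12, rising 25 above the floor, with a flush collar of radius 18
- holder: Fixed wooden holder of the stick: base 110 x 70 x 12 with a square bore, 18 x 18 inside, 80 deep, walls 6. The bore leans 30 degrees from vertical towards the holder's own -x (its mouth is nearer the robot). Origin: centre of the base's underside; z up.
- holder_seat (a point): centre of the closed lower end of the bore, at (25, 0, 24) in the holder's frame; the bore runs from here along (-0.5, 0, 0.866) in the holder's frame
- stick: Stirring stick, 180 long, 0.13 kg: steel rod of diameter 12, from the tip to 131, then a square dark wooden handle 20 x 20, 50 long (130 to 180 from the tip). Origin: the centre of the tip's end face; z along the stick to the handle; x and y square to the handle's sides. It starts lying loosely in the holder's bore, tip at its bottom.
- bottle: bystander: white bottle, diameter 60, 170 tall; origin at centre of its underside
- glass: bystander: glass tumbler, diameter 68, 85 tall; origin at centre of its underside
- offcut: bystander: dark wood block 90 x 50 x 30; origin at centre of its underside
- small1: small (worn) wooden bead, a short cylinder of diameter 14, 14 tall, starts upright on the sieve floor; it can fall through a slot. Origin: its centre
- small2: small (worn) wooden bead, a short cylinder of diameter 14, 14 tall, starts upright on the sieve floor; it can fall through a slot. Origin: its centre
- small3: small (worn) wooden bead, a short cylinder of diameter 14, 14 tall, starts upright on the sieve floor; it can fall through a slot. Origin: its centre
- small4: small (worn) wooden bead, a short cylinder of diameter 14, 14 tall, starts upright on the sieve floor; it can fall through a slot. Origin: its centre
- small5: small (worn) wooden bead, a short cylinder of diameter 14, 14 tall, starts upright on the sieve floor; it can fall through a slot. Origin: its centre
- small6: small (worn) wooden bead, a short cylinder of diameter 14, 14 tall, starts upright on the sieve floor; it can fall through a slot. Origin: its centre
- large1: large (sound) wooden bead, a short cylinder of diameter 30, 26 tall, starts upright on the sieve floor; too big for the slots. Origin: its centre
- large2: large (sound) wooden bead, a short cylinder of diameter 30, 26 tall, starts upright on the sieve floor; too big for the slots. Origin: its centre
- large3: large (sound) wooden bead, a short cylinder of diameter 30, 26 tall, starts upright on the sieve floor; too big for the slots. Origin: its centre
Things that resemble listed ones, but are neither listed nor needed, are in the scene too. There is more than one size of the stick; the one meant has the size given above.

How it is judged:
By the outcome, as a careful person would: the job done as asked, in the order asked, and still so for the second after the job is handed in, with the robot touching nothing.
It also fails if it takes over 72 s, if anything falls off the work surface, if the arm or the gripper's body presses on something with over 40 N, if the wrist force passes 120 N, or if a joint passes its speed limit or range.

## Working session

There is one attempt and no reset: what is moved stays moved. The work goes in short steps, Python scripts to look and compute and a tool call to move; the robot and the scene stay as the last step left them, time stands still between calls to the robot, and variables do not carry over. Pictures are saved under pics/ and viewed, at most 10 in all, crops included, and the job is handed in when it is done.

Besides the shell and the picture viewer there is one more tool, called in YAML: its name, and indented under it one key for each argument. servo_tool: Moves the arm, as the interface text tells. Its arguments: {"type":"object","properties":{"commands":{"type":"array","items":{"type":"object","properties":{"dx":{"type":"number"},"dy":{"type":"number"},"dz":{"type":"number"},"wx":{"type":"number"},"wy":{"type":"number"},"wz":{"type":"number"},"hand":{"type":"number"}}}},"force":{"type":"number"}},"required":["commands"]}

```bash
mkdir -p pics; python3 - <<'E'
from workcell import status, optics, arm
import cv2, numpy as np
s=status.get_obs(); print(s['t'],s['eef_pos'],np.round(s['orientation'],3),arm.tcp_to_tips)
for n in("scene","top"):
    f=optics.grab_frame(n); cv2.imwrite(f"pics/{n}0.png",f)
    c=optics.get_calibration(n); print(n,c)
a=cv2.imread("pics/scene0.png");b=cv2.imread("pics/top0.png")
cv2.imwrite("pics/both0.png",cv2.resize(np.hstack([a,b]),None,fx=.71,fy=.71))
E
```

```text
0.0 [0.11644955 0.51151658 0.24467291] [[-0.975  0.222 -0.   ]
 [ 0.222  0.975 -0.001]
 [-0.    -0.001 -1.   ]] 0.014
scene {'fx': 507.1197871170124, 'fy': 507.1197871170124, 'cx': 281.3805185694389, 'cy': 214.48983240322414, 'k1': 0.016475853767783998, 'origin': array([ 1.06471662, -0.40613704,  0.82290774]), 'orientation': array([[ 0.68282318,  0.53262812, -0.50005978],
       [ 0.73042337, -0.5120368 ,  0.45199559],
       [-0.01530345, -0.67388842, -0.73867463]])}
top {'fx': 489.59962123289864, 'fy': 489.59962123289864, 'cx': 282.9287320363484, 'cy': 213.53046889753213, 'k1': -0.08369179537130415, 'origin': array([0.43573795, 0.05517859, 1.24975638]), 'orientation': array([[-0.02447756, -0.99563503,  0.09006518],
       [-0.99953752,  0.02600017,  0.01577132],
       [-0.01804418, -0.08963748, -0.99581099]])}
```

View pics/top0.png

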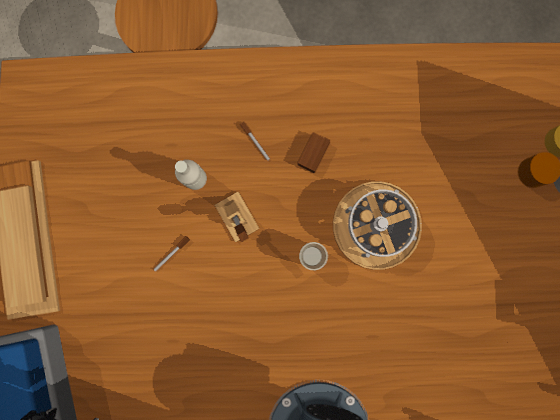

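View pics/scene0.png

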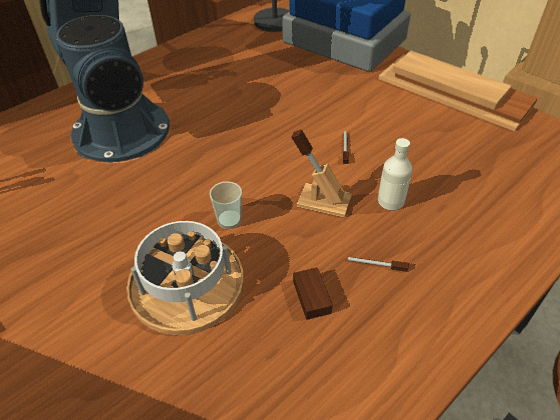

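```bash
python3 - <<'E'
import cv2, numpy as np
a=cv2.imread("pics/scene0.png");b=cv2.imread("pics/top0.png")
def crop(im,x0,y0,w,h,k,step=10):
    c=cv2.resize(im[y0:y0+h,x0:x0+w],None,fx=k,fy=k,interpolation=cv2.INTER_CUBIC)
    for x in range(x0,x0+w):
        if x%step==0:
            cv2.line(c,((x-x0)*k,0),((x-x0)*k,6),(0,255,0),1); cv2.putText(c,str(x),((x-x0)*k,16),0,.35,(0,255,0))
    for y in range(y0,y0+h):
        if y%step==0:
            cv2.line(c,(0,(y-y0)*k),(6,(y-y0)*k),(0,255,0),1); cv2.putText(c,str(y),(8,(y-y0)*k+4),0,.35,(0,255,0))
    return c
l=crop(b,208,185,54,66,7); r=crop(a,288,125,66,96,6)
h=max(l.shape[0],r.shape[0]); l=cv2.copyMakeBorder(l,0,h-l.shape[0],0,0,0)
cv2.imwrite("pics/hold.png",np.hstack([l,r]))
l=crop(b,330,178,96,94,6)
cv2.imwrite("pics/sieve.png",l)
E
```

```text
(no output)
```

View pics/hold.png

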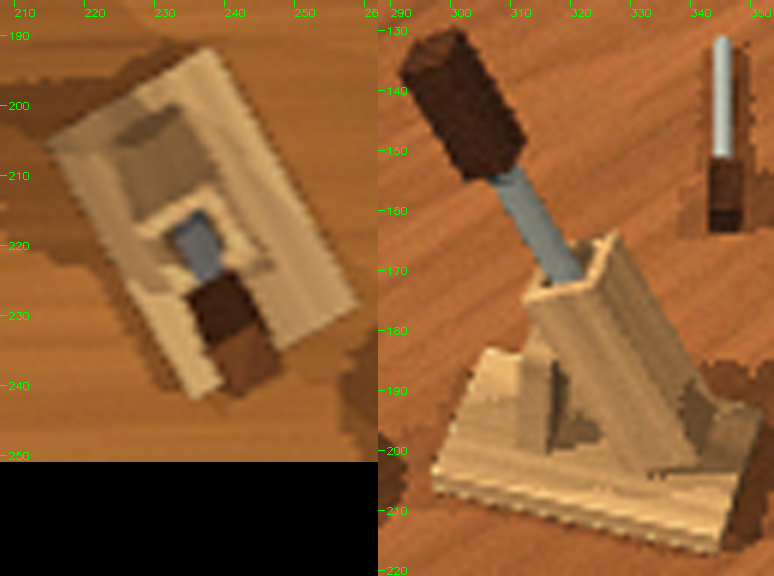

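View pics/sieve.png

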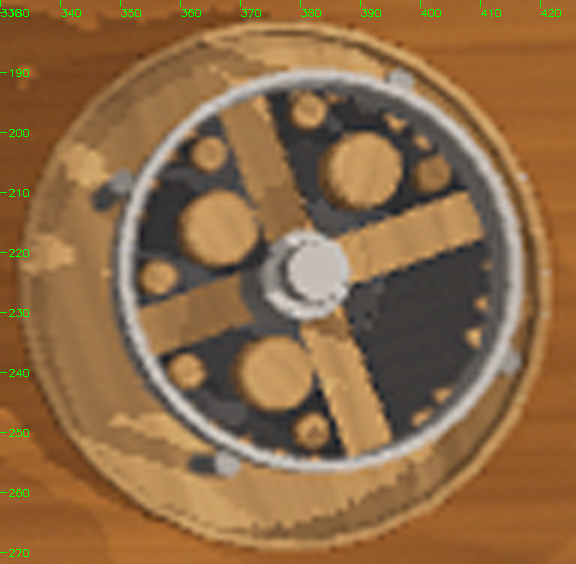

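```bash
cat > h.py <<'E'
import numpy as np, cv2
from scipy.optimize import least_squares
from workcell import status, optics, arm
C={n:optics.get_calibration(n) for n in("scene","top")}
def proj(n,P):
    c=C[n]; q=(np.atleast_2d(P)-c['origin'])@c['orientation']; s=q[:,:2]/q[:,2:]
    s=s*(1+c['k1']*(s**2).sum(1,keepdims=True)); return s*[c['fx'],c['fy']]+[c['cx'],c['cy']]
def ray(n,p):
    c=C[n]; d=(np.array(p,float)-[c['cx'],c['cy']])/[c['fx'],c['fy']]; s=d.copy()
    for _ in range(8): s=d/(1+c['k1']*(s**2).sum())
    return c['orientation']@np.r_[s,1]
def onz(n,p,z):
    r=ray(n,p); o=C[n]['origin']; return o+r*(z-o[2])/r[2]
def tri(a,b):  # pixel in scene, top -> point, gap
    A=[];B=[]
    for n,p in(("scene",a),("top",b)):
        r=ray(n,p); r/=np.linalg.norm(r); M=np.eye(3)-np.outer(r,r); A.append(M);B.append(M@C[n]['origin'])
    x=np.linalg.lstsq(np.vstack(A),np.hstack(B),rcond=None)[0]; return x
def Rz(a): c,s=np.cos(a),np.sin(a); return np.array([[c,-s,0],[s,c,0],[0,0,1]])
E
python3 - <<'E'
from h import *
np.set_printoptions(precision=4,suppress=True)
T=np.array([(237.5,192),(214.5,205.5),(257.5,228.5),(234.5,241.8)])
S=np.array([(297.2,204.5),(344.5,215),(352,193.3),(306.2,183)])
for p in T: print('top corner',onz('top',p,.012))
for p in S: print('scn corner',onz('scene',p,.012))
# order: local corners (+-55,+-35); mouth(-x) side nearer robot = low x
L=np.array([(-.055,-.035,.012),(-.055,.035,.012),(.055,.035,.012),(.055,-.035,.012)])
def W(v): return L@Rz(v[2]).T+[v[0],v[1],0]
Tw=T[[2,3,1,0]]
print('---')
Sw=S[[0,3,2,1]]
for bias in (0,1):
  f=lambda v:np.r_[(proj('top',W(v))-Tw).ravel(),(proj('scene',W(v))-Sw).ravel()]
  r=least_squares(f,[.45,.15,.3]); 
print(r.x,np.degrees(r.x[2])); print(f(r.x).reshape(-1,2))
# mouth check: tri of bore mouth/handle
print('handle end/base tri', tri((307.8,152.8),(238,228)))
v=r.x;R=Rz(v[2]);o=np.array([v[0],v[1],0]);seat=o+R@[.025,0,.024];ax=R@[-.5,0,.866025]
print('seat',seat,'ax',ax); off=R@[-.866,0,-.5]*.003
for d in(0,.08,.13,.18): 
  P=seat+off+ax*d; print(d,P,proj('top',P),proj('scene',P))
# sieve
pts=np.array([(320,70),(121,270),(322,466),(522,270),(178,130),(460,130),(185,410),(455,410)])/6+[330,178]
print('rim'); P=np.array([onz('top',p,.098) for p in pts])
g=least_squares(lambda c:np.linalg.norm(P[:,:2]-c[:2],axis=1)-c[2],[.45,-.2,.08]); print(g.x,g.fun)
print('hub top',onz('top',(317/6+330,268/6+178),.09), 'scene hub',tri((180.5,257),(317/6+330,268/6+178)))
# slots: centreline ends at wall, tray z .006 seen through
for p in[(245,105),(470,215),(370,445),(150,330)]: 
  q=onz('top',(p[0]/6+330,p[1]/6+178),.063); d=q[:2]-g.x[:2]; print('slot',q,np.degrees(np.arctan2(d[1],d[0])),np.linalg.norm(d))
for nm,p in dict(S1=(308,110),S2=(208,153),S3=(158,278),S4=(187,370),S5=(312,430),S6=(432,174),L1=(363,170),L2=(219,228),L3=(274,373)).items():
  q=onz('top',(p[0]/6+330,p[1]/6+178),.065+(.014 if nm[0]=='S' else .026)); d=q[:2]-g.x[:2]; print(nm,q[:2],np.degrees(np.arctan2(d[1],d[0])),np.linalg.norm(d))
E
```

```text
top corner [0.6059 0.1895 0.012 ]
top corner [0.5728 0.249  0.012 ]
top corner [0.5113 0.1402 0.012 ]
top corner [0.479  0.1992 0.012 ]
scn corner [0.5182 0.1355 0.012 ]
scn corner [0.6112 0.1872 0.012 ]
scn corner [0.5786 0.2482 0.012 ]
scn corner [0.4838 0.1978 0.012 ]
---
[0.5449 0.1939 0.4917] 28.174080968614387
[[ 1.2128 -0.6692]
 [ 0.1631 -0.3333]
 [-0.6924 -1.5347]
 [ 0.1754 -1.5281]
 [-1.1667 -1.5894]
 [-0.9263 -1.0697]
 [ 0.155  -0.9422]
 [ 0.0972 -0.7553]]
handle end/base tri [0.5063 0.1768 0.1291]
seat [0.5669 0.2057 0.024 ] ax [-0.4408 -0.2361  0.866 ]
0 [0.5646 0.2044 0.0225] [[231.4017 207.8253]] [[334.3807 196.4993]]
0.08 [0.5293 0.1856 0.0918] [[235.9581 219.4116]] [[318.09   169.4723]]
0.13 [0.5073 0.1738 0.1351] [[239.1093 227.4167]] [[307.2461 151.4743]]
0.18 [0.4853 0.162  0.1784] [[242.5292 236.0971]] [[295.8434 132.5424]]
rim
[ 0.5127 -0.1632  0.0781] [-0.0002  0.0007  0.0002  0.0014 -0.0006 -0.0002  0.0001 -0.0014]
hub top [ 0.5127 -0.1631  0.09  ] scene hub [ 0.5139 -0.1622  0.0864]
slot [ 0.5817 -0.1417  0.063 ] 17.33425632471775 0.07220207564745955
slot [ 0.5344 -0.2315  0.063 ] -72.42726117845457 0.07163569099154424
slot [ 0.4424 -0.1867  0.063 ] -161.52044866145056 0.07413787154493864
slot [ 0.4911 -0.0995  0.063 ] 108.72742159491713 0.06721602802329174
S1 [ 0.577  -0.1643] -0.9804949434001498 0.06429538887117697
S2 [ 0.5607 -0.1234] 39.69607787381057 0.06234742336071089
S3 [ 0.5111 -0.1014] 91.53667388657074 0.06180333319027055
S4 [ 0.4741 -0.1116] 126.84034610061974 0.06445123736849445
S5 [ 0.4489 -0.1605] 177.6075868736261 0.06387477755411604
S6 [ 0.5499 -0.2131] -53.29733588123523 0.062222771284767456
L1 [ 0.551  -0.1829] -27.2100866159932 0.04309076025058576
L2 [ 0.5295 -0.1247] 66.47781520209463 0.041963436477427445
L3 [ 0.4716 -0.1442] 155.22029637533922 0.04530795987916589
```

```bash
cat >> h.py <<'E'
from scipy.spatial.transform import Rotation as Ro
HO=np.array([.5455,.1938,0]); HR=Rz(.4917); AX=HR@[-.5,0,.866025]; OFF=HR@[-.866,0,-.5]*.003
SEAT=HO+HR@[.025,0,.024]
zt=-AX; yt=HR@[0,1.,0]; RG=np.c_[np.cross(yt,zt),yt,zt]
SC=np.array([.5130,-.1630]); SYAW=np.radians(17.8)
def err(p,R=None):
    s=status.get_obs(); R0=np.array(s['orientation']); R=R0 if R is None else R
    print('t',round(s['t'],2),'pos',np.round(s['eef_pos'],4),'F',np.round(s['force'],1))
    print(' rot deg',np.round(np.degrees(Ro.from_matrix(R0.T@R).as_rotvec()),2))
    print(' shift cm: in tool now',np.round(100*R0.T@(p-s['eef_pos']),2),' in target tool',np.round(100*R.T@(p-s['eef_pos']),2))
E
python3 - <<'E'
from h import *
err(SEAT+OFF+AX*.25,RG); print(RG)
for n,p in dict(bottle=(187,165),glass=(312.5,256)).items(): print(n,onz('top',p,.17 if n=='bottle' else .085))
E
```

```text
t 0.1 pos [0.1164 0.5116 0.2447] F [-0.4 -0.5 -0.5]
 rot deg [-10.8  -28.72 -40.02]
 shift cm: in tool now [-41.14 -28.19   0.61]  in target tool [-10.59 -48.27   6.78]
[[-0.76342833 -0.47212517  0.44076576]
 [-0.4088722   0.88153152  0.23606259]
 [-0.5         0.         -0.866025  ]]
bottle [0.64873111 0.28557805 0.17      ]
glass [0.43821848 0.00602461 0.085     ]
```

servo_tool:
  commands:
    - {"dx":-4.1,"dy":-2.8,"hand":-1}
    - {"dx":-4.1,"dy":-2.8,"hand":-1}
    - {"dx":-4.1,"dy":-2.8,"hand":-1}
    - {"dx":-4.1,"dy":-2.8,"hand":-1}
    - {"dx":-4.1,"dy":-2.8,"hand":-1}
    - {"dx":-4.1,"dy":-2.8,"hand":-1}
    - {"dx":-4.1,"dy":-2.8,"hand":-1}
    - {"dx":-4.1,"dy":-2.8,"hand":-1}
    - {"dx":-4.1,"dy":-2.8,"hand":-1}
    - {"dx":-4.1,"dy":-2.8,"hand":-1}
  force: 60

```text
invalid input at $.commands[0]: expected keys dx, dy, dz, wx, wy, wz, hand
```

servo_tool:
  commands:
    - {"wx":-1.08,"wy":-2.87,"wz":-4,"hand":-1}
    - {"wx":-1.08,"wy":-2.87,"wz":-4,"hand":-1}
    - {"wx":-1.08,"wy":-2.87,"wz":-4,"hand":-1}
    - {"wx":-1.08,"wy":-2.87,"wz":-4,"hand":-1}
    - {"wx":-1.08,"wy":-2.87,"wz":-4,"hand":-1}
    - {"wx":-1.08,"wy":-2.87,"wz":-4,"hand":-1}
    - {"wx":-1.08,"wy":-2.87,"wz":-4,"hand":-1}
    - {"wx":-1.08,"wy":-2.87,"wz":-4,"hand":-1}
    - {"wx":-1.08,"wy":-2.87,"wz":-4,"hand":-1}
    - {"wx":-1.08,"wy":-2.87,"wz":-4,"hand":-1}

```text
invalid input at $.commands[0]: expected keys dx, dy, dz, wx, wy, wz, hand
```

```bash
python3 - <<'E'
from h import *
err(SEAT+OFF+AX*.25,RG)
E
```

```text
t 0.1 pos [0.1164 0.5116 0.2447] F [-0.4 -0.5 -0.5]
 rot deg [-10.8  -28.72 -40.02]
 shift cm: in tool now [-41.14 -28.19   0.61]  in target tool [-10.59 -48.27   6.78]
```

All keys are needed in every row.

servo_tool:
  commands:
    - {"dx":-4.1,"dy":-2.8,"dz":0,"wx":0,"wy":0,"wz":0,"hand":-1}
    - {"dx":-4.1,"dy":-2.8,"dz":0,"wx":0,"wy":0,"wz":0,"hand":-1}
    - {"dx":-4.1,"dy":-2.8,"dz":0,"wx":0,"wy":0,"wz":0,"hand":-1}
    - {"dx":-4.1,"dy":-2.8,"dz":0,"wx":0,"wy":0,"wz":0,"hand":-1}
    - {"dx":-4.1,"dy":-2.8,"dz":0,"wx":0,"wy":0,"wz":0,"hand":-1}
    - {"dx":-4.1,"dy":-2.8,"dz":0,"wx":0,"wy":0,"wz":0,"hand":-1}
    - {"dx":-4.1,"dy":-2.8,"dz":0,"wx":0,"wy":0,"wz":0,"hand":-1}
    - {"dx":-4.1,"dy":-2.8,"dz":0,"wx":0,"wy":0,"wz":0,"hand":-1}
    - {"dx":-4.1,"dy":-2.8,"dz":0,"wx":0,"wy":0,"wz":0,"hand":-1}
    - {"dx":-4.1,"dy":-2.8,"dz":0,"wx":0,"wy":0,"wz":0,"hand":-1}
  force: 60

```text
t: 1.1
eef_pos: [0.4551, 0.1459, 0.2452]
orientation: [[-0.975, 0.222, -0.0], [0.222, 0.975, -0.0], [0.0, -0.0, -1.0]]
force: [0.1, 0.9, -0.1]
width: 1.001
grasp_force: 0.0
```

servo_tool:
  commands:
    - {"dx":0,"dy":0,"dz":0,"wx":-1.08,"wy":-2.87,"wz":-4,"hand":-1}
    - {"dx":0,"dy":0,"dz":0,"wx":-1.08,"wy":-2.87,"wz":-4,"hand":-1}
    - {"dx":0,"dy":0,"dz":0,"wx":-1.08,"wy":-2.87,"wz":-4,"hand":-1}
    - {"dx":0,"dy":0,"dz":0,"wx":-1.08,"wy":-2.87,"wz":-4,"hand":-1}
    - {"dx":0,"dy":0,"dz":0,"wx":-1.08,"wy":-2.87,"wz":-4,"hand":-1}
    - {"dx":0,"dy":0,"dz":0,"wx":-1.08,"wy":-2.87,"wz":-4,"hand":-1}
    - {"dx":0,"dy":0,"dz":0,"wx":-1.08,"wy":-2.87,"wz":-4,"hand":-1}
    - {"dx":0,"dy":0,"dz":0,"wx":-1.08,"wy":-2.87,"wz":-4,"hand":-1}
    - {"dx":0,"dy":0,"dz":0,"wx":-1.08,"wy":-2.87,"wz":-4,"hand":-1}
    - {"dx":0,"dy":0,"dz":0,"wx":-1.08,"wy":-2.87,"wz":-4,"hand":-1}

```text
t: 2.1
eef_pos: [0.4537, 0.1479, 0.2451]
orientation: [[-0.761, -0.475, 0.442], [-0.41, 0.88, 0.238], [-0.502, 0.0, -0.865]]
force: [-0.2, -0.1, 0.1]
width: 0.998
grasp_force: 0.0
```

```bash
python3 - <<'E'
from h import *
err(SEAT+OFF+AX*.25,RG)
E
```

```text
t 2.1 pos [0.4537 0.1479 0.2451] F [-0.2 -0.1  0.1]
 rot deg [0.09 0.12 0.13]
 shift cm: in tool now [ 0.31 -0.29  0.53]  in target tool [ 0.3  -0.29  0.53]
```

Three sticks resemble each other: in the holder (238,222 in the top view), lying at (255,142), and lying at (172,252). The one in the holder fits: the enlarged crop shows its handle running from about (239,227) to (243,237), as predicted for a 180 mm stick seated in the bore.

servo_tool:
  commands:
    - {"dx":0.15,"dy":-0.15,"dz":0.5,"wx":0,"wy":0,"wz":0,"hand":-1}
    - {"dx":0.15,"dy":-0.14,"dz":1,"wx":0,"wy":0,"wz":0,"hand":-1}
    - {"dx":0,"dy":0,"dz":1.3,"wx":0,"wy":0,"wz":0,"hand":-1}
    - {"dx":0,"dy":0,"dz":1.3,"wx":0,"wy":0,"wz":0,"hand":-1}
    - {"dx":0,"dy":0,"dz":1.3,"wx":0,"wy":0,"wz":0,"hand":-1}
    - {"dx":0,"dy":0,"dz":1.3,"wx":0,"wy":0,"wz":0,"hand":-1}
    - {"dx":0,"dy":0,"dz":1.3,"wx":0,"wy":0,"wz":0,"hand":-1}
    - {"dx":0,"dy":0,"dz":1.3,"wx":0,"wy":0,"wz":0,"hand":-1}
    - {"dx":0,"dy":0,"dz":0.8,"wx":0,"wy":0,"wz":0,"hand":-1}
    - {"dx":0,"dy":0,"dz":0.4,"wx":0,"wy":0,"wz":0,"hand":-1}

```text
t: 3.1
eef_pos: [0.4996, 0.1692, 0.1515]
orientation: [[-0.765, -0.471, 0.439], [-0.408, 0.882, 0.236], [-0.498, 0.002, -0.867]]
force: [-0.5, -0.4, -0.4]
width: 1.0
grasp_force: 0.0
```

```bash
python3 - <<'E'
from h import *
err(SEAT+OFF+AX*.15,RG)
ims=[]
for n,(x0,y0,w,h,k) in dict(scene=(255,75,100,150,4),top=(195,180,95,90,4)).items():
    f=optics.grab_frame(n)
    c=cv2.resize(f[y0:y0+h,x0:x0+w],None,fx=k,fy=k,interpolation=cv2.INTER_CUBIC); ims.append(cv2.copyMakeBorder(c,0,600-c.shape[0],0,0,0))
cv2.imwrite("pics/grasp.png",np.hstack(ims))
E
```

```text
t 3.1 pos [0.4996 0.1692 0.1515] F [-0.5 -0.4 -0.4]
 rot deg [ 0.06 -0.11 -0.1 ]
 shift cm: in tool now [ 0.    0.   -0.11]  in target tool [ 0.    0.   -0.11]
```

View pics/grasp.png

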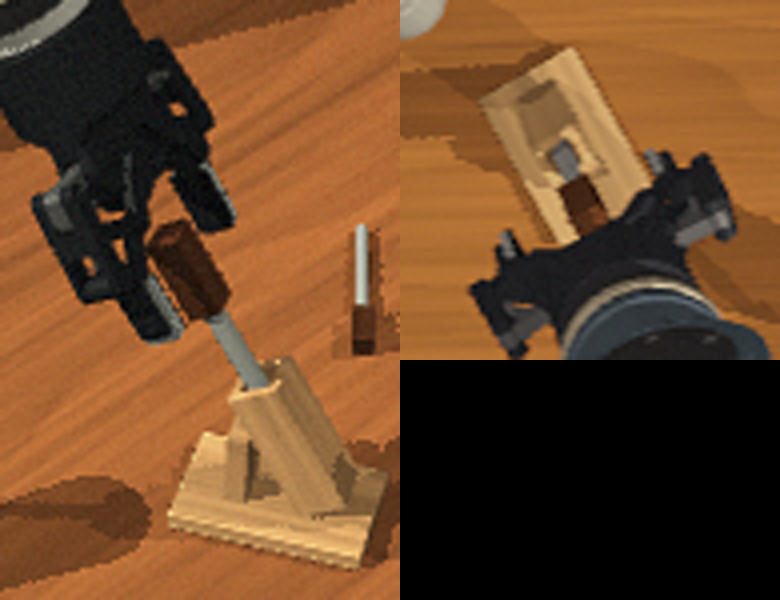

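The handle (scene about 302,143) stands between the open fingers, in line with them. Closing.

servo_tool:
  commands:
    - {"dx":0,"dy":0,"dz":0,"wx":0,"wy":0,"wz":0,"hand":0}
    - {"dx":0,"dy":0,"dz":0,"wx":0,"wy":0,"wz":0,"hand":0.3}
    - {"dx":0,"dy":0,"dz":0,"wx":0,"wy":0,"wz":0,"hand":0.6}
    - {"dx":0,"dy":0,"dz":0,"wx":0,"wy":0,"wz":0,"hand":1}
    - {"dx":0,"dy":0,"dz":0,"wx":0,"wy":0,"wz":0,"hand":1}
    - {"dx":0,"dy":0,"dz":0,"wx":0,"wy":0,"wz":0,"hand":1}
    - {"dx":0,"dy":0,"dz":0,"wx":0,"wy":0,"wz":0,"hand":1}
    - {"dx":0,"dy":0,"dz":0,"wx":0,"wy":0,"wz":0,"hand":1}
    - {"dx":0,"dy":0,"dz":0,"wx":0,"wy":0,"wz":0,"hand":1}
    - {"dx":0,"dy":0,"dz":0,"wx":0,"wy":0,"wz":0,"hand":1}
  force: 60

```text
t: 4.2
eef_pos: [0.4995, 0.1691, 0.1534]
orientation: [[-0.763, -0.472, 0.441], [-0.408, 0.882, 0.238], [-0.501, 0.001, -0.865]]
force: [-4.3, -1.2, 5.2]
width: 0.225
grasp_force: 58.3
```

servo_tool:
  commands:
    - {"dx":0,"dy":0,"dz":-0.7,"wx":0,"wy":0,"wz":0,"hand":1}
    - {"dx":0,"dy":0,"dz":-1.4,"wx":0,"wy":0,"wz":0,"hand":1}
    - {"dx":0,"dy":0,"dz":-1.7,"wx":0,"wy":0,"wz":0,"hand":1}
    - {"dx":0,"dy":0,"dz":-1.7,"wx":0,"wy":0,"wz":0,"hand":1}
    - {"dx":0,"dy":0,"dz":-1.7,"wx":0,"wy":0,"wz":0,"hand":1}
    - {"dx":0,"dy":0,"dz":-1.7,"wx":0,"wy":0,"wz":0,"hand":1}
    - {"dx":0,"dy":0,"dz":-1.7,"wx":0,"wy":0,"wz":0,"hand":1}
    - {"dx":0,"dy":0,"dz":-1.7,"wx":0,"wy":0,"wz":0,"hand":1}
    - {"dx":0,"dy":0,"dz":-1.7,"wx":0,"wy":0,"wz":0,"hand":1}
    - {"dx":0,"dy":0,"dz":-1,"wx":0,"wy":0,"wz":0,"hand":1}

```text
t: 5.2
eef_pos: [0.4328, 0.1331, 0.284]
orientation: [[-0.763, -0.472, 0.442], [-0.408, 0.882, 0.237], [-0.501, 0.001, -0.865]]
force: [-0.3, -0.0, -1.0]
width: 0.225
grasp_force: 58.8
```

servo_tool:
  commands:
    - {"dx":0,"dy":0,"dz":0,"wx":0,"wy":1.5,"wz":0,"hand":1}
    - {"dx":0,"dy":0,"dz":0,"wx":0,"wy":3,"wz":0,"hand":1}
    - {"dx":0,"dy":0,"dz":0,"wx":0,"wy":3.5,"wz":0,"hand":1}
    - {"dx":0,"dy":0,"dz":0,"wx":0,"wy":4,"wz":0,"hand":1}
    - {"dx":0,"dy":0,"dz":0,"wx":0,"wy":4,"wz":0,"hand":1}
    - {"dx":0,"dy":0,"dz":0,"wx":0,"wy":4,"wz":0,"hand":1}
    - {"dx":0,"dy":0,"dz":0,"wx":0,"wy":4,"wz":0,"hand":1}
    - {"dx":0,"dy":0,"dz":0,"wx":0,"wy":3,"wz":0,"hand":1}
    - {"dx":0,"dy":0,"dz":0,"wx":0,"wy":2,"wz":0,"hand":1}
    - {"dx":0,"dy":0,"dz":0,"wx":0,"wy":1,"wz":0,"hand":1}

```text
t: 6.2
eef_pos: [0.4337, 0.1335, 0.2823]
orientation: [[-0.882, -0.472, -0.002], [-0.472, 0.882, 0.0], [0.002, 0.001, -1.0]]
force: [0.2, -0.6, -1.7]
width: 0.228
grasp_force: 58.7
```

```bash
cat >> h.py <<'E'
G=np.array([.4995,.1691,.1534])          # TCP at grip; tip sits at seat
DG=(G-SEAT)@AX                            # tcp distance from tip
LAT=HR.T@(G-SEAT-AX*DG)
# vertical stirring orientation: tool z down, y = holder y
RV=np.c_[np.cross(yt,[0,0,-1.]),yt,[0,0,-1.]]
def polar(a,r): a=np.radians(a); return np.array([SC[0]+r*np.cos(a),SC[1]+r*np.sin(a)])
E
python3 - <<'E'
from h import *
print('DG',DG,'lateral of tcp from bore axis (holder frame)',LAT)
p=np.r_[polar(-117,.045),DG+.11]; err(p,RV)
s=status.get_obs(); print(s['width'],s['grasp_force'])
E
```

```text
DG 0.15066960585003092 lateral of tcp from bore axis (holder frame) [-1.87713878e-03 -5.60705747e-05 -1.08364541e-03]
t 6.2 pos [0.4337 0.1335 0.2823] F [ 0.2 -0.6 -1.7]
 rot deg [ 0.07 -0.1  -0.01]
 shift cm: in tool now [ 10.69 -32.46   2.14]  in target tool [ 10.7  -32.45   2.16]
0.22789111005184368 58.69053661823273
```

servo_tool:
  commands:
    - {"dx":0.5,"dy":-1.5,"dz":0,"wx":0,"wy":0,"wz":0,"hand":1}
    - {"dx":1.1,"dy":-3.3,"dz":0,"wx":0,"wy":0,"wz":0,"hand":1}
    - {"dx":1.3,"dy":-4,"dz":0,"wx":0,"wy":0,"wz":0,"hand":1}
    - {"dx":1.3,"dy":-4,"dz":0,"wx":0,"wy":0,"wz":0,"hand":1}
    - {"dx":1.3,"dy":-4,"dz":0,"wx":0,"wy":0,"wz":0,"hand":1}
    - {"dx":1.3,"dy":-4,"dz":0,"wx":0,"wy":0,"wz":0,"hand":1}
    - {"dx":1.3,"dy":-4,"dz":0,"wx":0,"wy":0,"wz":0,"hand":1}
    - {"dx":1.2,"dy":-4,"dz":0,"wx":0,"wy":0,"wz":0,"hand":1}
    - {"dx":1,"dy":-2.6,"dz":0,"wx":0,"wy":0,"wz":0,"hand":1}
    - {"dx":0.4,"dy":-1,"dz":0.3,"wx":0,"wy":0,"wz":0,"hand":1}

```text
t: 7.2
eef_pos: [0.492, -0.2053, 0.2792]
orientation: [[-0.883, -0.47, 0.0], [-0.47, 0.883, 0.001], [-0.001, 0.0, -1.0]]
force: [0.9, 0.6, -0.5]
width: 0.228
grasp_force: 58.9
```

```bash
cat >> h.py <<'E'
def snap(name,gx=True):
    ims=[]
    for n,(x0,y0,w,h,k) in dict(scene=(120,180,130,145,4),top=(330,175,70,100,4)).items():
        x0,y0,w,h=(120,170,125,150) if n=='scene' else (330,175,75,100)
        f=optics.grab_frame(n); cv2.imwrite(f"pics/{name}_{n}.png",f)
        c=cv2.resize(f[y0:y0+h,x0:x0+w],None,fx=4,fy=4,interpolation=cv2.INTER_CUBIC)
        for i in range(0,w,10):
            cv2.line(c,(i*4,0),(i*4,5),(0,255,0)); cv2.putText(c,str(x0+i),(i*4,14),0,.3,(0,255,0))
        for i in range(0,h,10):
            cv2.line(c,(0,i*4),(5,i*4),(0,255,0)); cv2.putText(c,str(y0+i),(6,i*4+4),0,.3,(0,255,0))
        ims.append(cv2.copyMakeBorder(c,0,600-c.shape[0],0,0,0))
    cv2.imwrite(f"pics/{name}.png",np.hstack(ims))
E
python3 - <<'E'
from h import *
err(np.r_[polar(-117,.045),DG+.067],RV); snap('over')
s=status.get_obs(); tip=np.array(s['eef_pos'])+np.array(s['orientation'])[:,2]*DG
print('tip pred',tip,proj('scene',tip),proj('top',tip))
E
```

```text
t 7.2 pos [ 0.492  -0.2053  0.2792] F [ 0.9  0.6 -0.5]
 rot deg [ 0.02  0.03 -0.17]
 shift cm: in tool now [-0.15  0.16  6.15]  in target tool [-0.16  0.17  6.15]
tip pred [ 0.49132812 -0.2034253   0.12794289] [[148.81453794 248.15772552]] [[403.75174516 230.29499496]]
```

View pics/over.png

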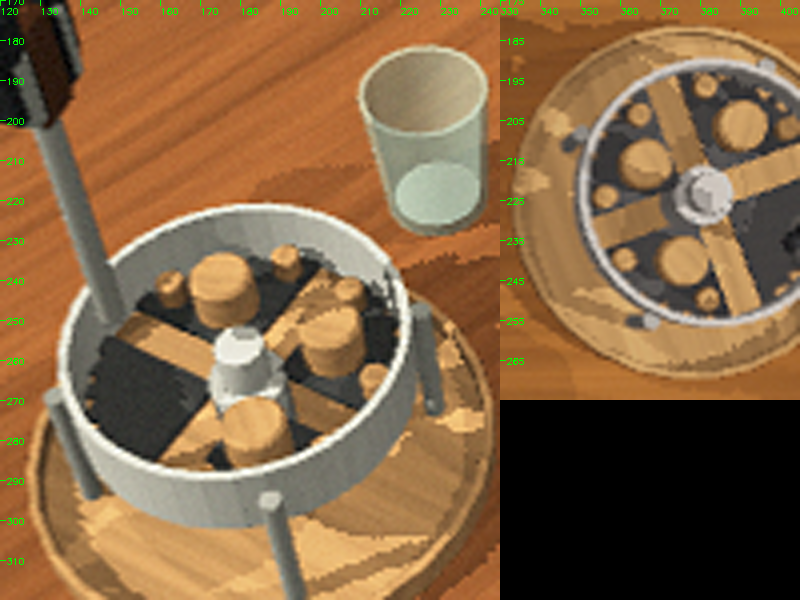

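servo_tool:
  commands:
    - {"dx":-0.1,"dy":0.1,"dz":0.4,"wx":0,"wy":0,"wz":0,"hand":1}
    - {"dx":-0.05,"dy":0.07,"dz":0.8,"wx":0,"wy":0,"wz":0,"hand":1}
    - {"dx":0,"dy":0,"dz":0.9,"wx":0,"wy":0,"wz":0,"hand":1}
    - {"dx":0,"dy":0,"dz":0.9,"wx":0,"wy":0,"wz":0,"hand":1}
    - {"dx":0,"dy":0,"dz":0.9,"wx":0,"wy":0,"wz":0,"hand":1}
    - {"dx":0,"dy":0,"dz":0.8,"wx":0,"wy":0,"wz":0,"hand":1}
    - {"dx":0,"dy":0,"dz":0.6,"wx":0,"wy":0,"wz":0,"hand":1}
    - {"dx":0,"dy":0,"dz":0.4,"wx":0,"wy":0,"wz":0,"hand":1}
    - {"dx":0,"dy":0,"dz":0.2,"wx":0,"wy":0,"wz":0,"hand":1}
    - {"dx":0,"dy":0,"dz":0.1,"wx":0,"wy":0,"wz":0,"hand":1}

```text
t: 8.3
eef_pos: [0.4925, -0.2005, 0.2192]
orientation: [[-0.882, -0.472, -0.0], [-0.472, 0.882, 0.001], [-0.0, 0.001, -1.0]]
force: [-0.0, 0.7, -0.5]
width: 0.227
grasp_force: 58.9
```

servo_tool:
  commands:
    - {"dx":0,"dy":0,"dz":0.05,"wx":0,"wy":0,"wz":0,"hand":1}
    - {"dx":0,"dy":0,"dz":0,"wx":0,"wy":0,"wz":0,"hand":1}
    - {"dx":0,"dy":0,"dz":0.05,"wx":0,"wy":0,"wz":0,"hand":1}
    - {"dx":0,"dy":0,"dz":0,"wx":0,"wy":0,"wz":0,"hand":1}
    - {"dx":0,"dy":0,"dz":0,"wx":0,"wy":0,"wz":0,"hand":1}
    - {"dx":0,"dy":0,"dz":0,"wx":0,"wy":0,"wz":0,"hand":1}
    - {"dx":0,"dy":0,"dz":0,"wx":0,"wy":0,"wz":0,"hand":1}
    - {"dx":0,"dy":0,"dz":0,"wx":0,"wy":0,"wz":0,"hand":1}
    - {"dx":0,"dy":0,"dz":0,"wx":0,"wy":0,"wz":0,"hand":1}
    - {"dx":0,"dy":0,"dz":0,"wx":0,"wy":0,"wz":0,"hand":1}

```text
t: 9.3
eef_pos: [0.4924, -0.2005, 0.2183]
orientation: [[-0.882, -0.472, -0.0], [-0.472, 0.882, 0.001], [-0.0, 0.001, -1.0]]
force: [0.7, -0.6, -1.8]
width: 0.23
grasp_force: 58.9
```

```bash
cat >> h.py <<'E'
def rows(way,start=None):  # way: list of (angle,r mm,nrows); prints dx,dy (cm) per row, 10 per call
    p=np.array(status.get_obs()['eef_pos'])[:2] if start is None else np.array(start); d=p-SC
    a,r=np.degrees(np.arctan2(d[1],d[0])),1000*np.linalg.norm(d); 
    a+=360*np.round((way[0][0]-a)/360); print('from',round(a,1),round(r,1)); out=[];cum=p.copy()
    for A,Rr,n in way:
        for i in range(1,n+1):
            q=polar(a+(A-a)*i/n,(r+(Rr-r)*i/n)/1000); w=np.r_[q-cum,0]
            s=np.round(100*(RV.T@w),2); out.append((float(s[0]),float(s[1]))); cum=cum+(RV@[s[0],s[1],0])[:2]/100
        a,r=A,Rr
    for i in range(0,len(out),10): print(out[i:i+10])
    print('end',cum)
E
python3 - <<'E'
from h import *
rows([(-100,60.5,4),(-70,60.5,6),(14,60.5,22),(20,60.5,2),(30,60.5,6)])
E
```

```text
from -118.8 42.7
[(0.15, -0.56), (0.08, -0.59), (0.0, -0.63), (-0.07, -0.65), (-0.43, -0.3), (-0.45, -0.27), (-0.48, -0.23), (-0.49, -0.19), (-0.51, -0.14), (-0.52, -0.1)]
[(-0.4, -0.04), (-0.4, -0.02), (-0.41, 0.01), (-0.4, 0.04), (-0.4, 0.06), (-0.39, 0.09), (-0.39, 0.12), (-0.37, 0.14), (-0.37, 0.16), (-0.36, 0.19)]
[(-0.34, 0.22), (-0.33, 0.23), (-0.31, 0.26), (-0.29, 0.27), (-0.27, 0.3), (-0.26, 0.31), (-0.23, 0.33), (-0.21, 0.35), (-0.19, 0.35), (-0.16, 0.37)]
[(-0.13, 0.38), (-0.12, 0.39), (-0.07, 0.31), (-0.05, 0.31), (-0.02, 0.18), (-0.02, 0.17), (-0.01, 0.18), (-0.01, 0.17), (-0.0, 0.18), (0.0, 0.17)]
end [ 0.56543468 -0.13277219]
```

servo_tool:
  commands:
    - {"dx":0.15,"dy":-0.56,"dz":0,"wx":0,"wy":0,"wz":0,"hand":1}
    - {"dx":0.08,"dy":-0.59,"dz":0,"wx":0,"wy":0,"wz":0,"hand":1}
    - {"dx":0,"dy":-0.63,"dz":0,"wx":0,"wy":0,"wz":0,"hand":1}
    - {"dx":-0.07,"dy":-0.65,"dz":0,"wx":0,"wy":0,"wz":0,"hand":1}
    - {"dx":-0.43,"dy":-0.3,"dz":0,"wx":0,"wy":0,"wz":0,"hand":1}
    - {"dx":-0.45,"dy":-0.27,"dz":0,"wx":0,"wy":0,"wz":0,"hand":1}
    - {"dx":-0.48,"dy":-0.23,"dz":0,"wx":0,"wy":0,"wz":0,"hand":1}
    - {"dx":-0.49,"dy":-0.19,"dz":0,"wx":0,"wy":0,"wz":0,"hand":1}
    - {"dx":-0.51,"dy":-0.14,"dz":0,"wx":0,"wy":0,"wz":0,"hand":1}
    - {"dx":-0.52,"dy":-0.1,"dz":0,"wx":0,"wy":0,"wz":0,"hand":1}

```text
t: 10.3
eef_pos: [0.5341, -0.2196, 0.2183]
orientation: [[-0.882, -0.472, -0.0], [-0.472, 0.882, 0.001], [-0.0, 0.001, -1.0]]
force: [-0.9, 0.3, -1.0]
width: 0.227
grasp_force: 58.9
```

servo_tool:
  commands:
    - {"dx":-0.4,"dy":-0.04,"dz":0,"wx":0,"wy":0,"wz":0,"hand":1}
    - {"dx":-0.4,"dy":-0.02,"dz":0,"wx":0,"wy":0,"wz":0,"hand":1}
    - {"dx":-0.41,"dy":0.01,"dz":0,"wx":0,"wy":0,"wz":0,"hand":1}
    - {"dx":-0.4,"dy":0.04,"dz":0,"wx":0,"wy":0,"wz":0,"hand":1}
    - {"dx":-0.4,"dy":0.06,"dz":0,"wx":0,"wy":0,"wz":0,"hand":1}
    - {"dx":-0.39,"dy":0.09,"dz":0,"wx":0,"wy":0,"wz":0,"hand":1}
    - {"dx":-0.39,"dy":0.12,"dz":0,"wx":0,"wy":0,"wz":0,"hand":1}
    - {"dx":-0.37,"dy":0.14,"dz":0,"wx":0,"wy":0,"wz":0,"hand":1}
    - {"dx":-0.37,"dy":0.16,"dz":0,"wx":0,"wy":0,"wz":0,"hand":1}
    - {"dx":-0.36,"dy":0.19,"dz":0,"wx":0,"wy":0,"wz":0,"hand":1}

```text
t: 11.3
eef_pos: [0.5646, -0.1947, 0.2183]
orientation: [[-0.882, -0.472, -0.0], [-0.472, 0.882, 0.001], [-0.0, 0.001, -1.0]]
force: [-0.3, -0.1, -0.3]
width: 0.225
grasp_force: 59.0
```

```bash
python3 - <<'E'
from h import *
snap('st1'); s=status.get_obs(); d=np.array(s['eef_pos'])-np.r_[SC,0]
print('ang',np.degrees(np.arctan2(d[1],d[0])),np.linalg.norm(d[:2]),'z',d[2]-DG,s['force'])
rows([(14,60.5,12),(20,60.5,2),(30,60.5,6)])
E
```

```text
ang -31.309561662106926 0.06051914043217678 z 0.06762846063850042 [-0.22520137 -0.40617598 -0.85413553]
from -31.3 60.5
[(-0.34, 0.21), (-0.32, 0.24), (-0.3, 0.26), (-0.29, 0.27), (-0.27, 0.3), (-0.25, 0.31), (-0.23, 0.32), (-0.2, 0.34), (-0.19, 0.36), (-0.16, 0.36)]
[(-0.13, 0.38), (-0.11, 0.38), (-0.07, 0.31), (-0.06, 0.31), (-0.02, 0.18), (-0.02, 0.17), (-0.01, 0.18), (-0.0, 0.17), (-0.01, 0.18), (0.01, 0.18)]
end [ 0.56534538 -0.13273651]
```

View pics/st1.png

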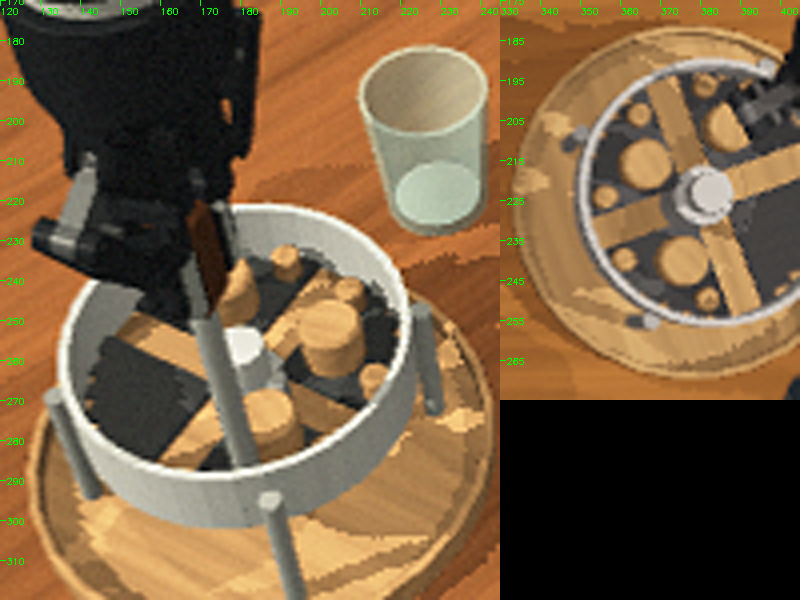

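servo_tool:
  commands:
    - {"dx":-0.34,"dy":0.21,"dz":0,"wx":0,"wy":0,"wz":0,"hand":1}
    - {"dx":-0.32,"dy":0.24,"dz":0,"wx":0,"wy":0,"wz":0,"hand":1}
    - {"dx":-0.3,"dy":0.26,"dz":0,"wx":0,"wy":0,"wz":0,"hand":1}
    - {"dx":-0.29,"dy":0.27,"dz":0,"wx":0,"wy":0,"wz":0,"hand":1}
    - {"dx":-0.27,"dy":0.3,"dz":0,"wx":0,"wy":0,"wz":0,"hand":1}
    - {"dx":-0.25,"dy":0.31,"dz":0,"wx":0,"wy":0,"wz":0,"hand":1}
    - {"dx":-0.23,"dy":0.32,"dz":0,"wx":0,"wy":0,"wz":0,"hand":1}
    - {"dx":-0.2,"dy":0.34,"dz":0,"wx":0,"wy":0,"wz":0,"hand":1}
    - {"dx":-0.19,"dy":0.36,"dz":0,"wx":0,"wy":0,"wz":0,"hand":1}
    - {"dx":-0.16,"dy":0.36,"dz":0,"wx":0,"wy":0,"wz":0,"hand":1}

```text
t: 12.4
eef_pos: [0.5728, -0.1562, 0.2182]
orientation: [[-0.882, -0.472, -0.0], [-0.472, 0.882, 0.002], [-0.0, 0.002, -1.0]]
force: [-3.9, 0.0, -1.5]
width: 0.221
grasp_force: 58.9
```

servo_tool:
  commands:
    - {"dx":-0.13,"dy":0.38,"dz":0,"wx":0,"wy":0,"wz":0,"hand":1}
    - {"dx":-0.11,"dy":0.38,"dz":0,"wx":0,"wy":0,"wz":0,"hand":1}
    - {"dx":-0.07,"dy":0.31,"dz":0,"wx":0,"wy":0,"wz":0,"hand":1}
    - {"dx":-0.06,"dy":0.31,"dz":0,"wx":0,"wy":0,"wz":0,"hand":1}
    - {"dx":-0.02,"dy":0.18,"dz":0,"wx":0,"wy":0,"wz":0,"hand":1}
    - {"dx":-0.02,"dy":0.17,"dz":0,"wx":0,"wy":0,"wz":0,"hand":1}
    - {"dx":-0.01,"dy":0.18,"dz":0,"wx":0,"wy":0,"wz":0,"hand":1}
    - {"dx":0,"dy":0.17,"dz":0,"wx":0,"wy":0,"wz":0,"hand":1}
    - {"dx":-0.01,"dy":0.18,"dz":0,"wx":0,"wy":0,"wz":0,"hand":1}
    - {"dx":0.01,"dy":0.18,"dz":0,"wx":0,"wy":0,"wz":0,"hand":1}

```text
t: 13.4
eef_pos: [0.565, -0.1331, 0.2184]
orientation: [[-0.882, -0.472, -0.0], [-0.472, 0.882, 0.001], [-0.0, 0.001, -1.0]]
force: [0.4, -0.1, -1.9]
width: 0.228
grasp_force: 59.0
```

```bash
python3 - <<'E'
from h import *
snap('st2'); s=status.get_obs(); print(s['force'],s['eef_pos'])
rows([(100,60.5,20),(116,60.5,10),(190,60.5,20),(198,60.5,4),(208,60.5,6)])
E
```

```text
[-0.82700687  0.4503618  -1.14072363] [ 0.56499801 -0.13304299  0.21843553]
from 29.9 60.0
[(0.02, 0.37), (0.04, 0.36), (0.07, 0.36), (0.08, 0.36), (0.11, 0.35), (0.13, 0.34), (0.15, 0.34), (0.17, 0.33), (0.19, 0.31), (0.21, 0.3)]
[(0.23, 0.29), (0.25, 0.28), (0.26, 0.26), (0.27, 0.24), (0.3, 0.23), (0.3, 0.21), (0.32, 0.19), (0.33, 0.16), (0.33, 0.15), (0.35, 0.13)]
[(0.16, 0.05), (0.17, 0.05), (0.16, 0.04), (0.16, 0.04), (0.17, 0.03), (0.17, 0.03), (0.16, 0.02), (0.17, 0.02), (0.17, 0.01), (0.17, 0.01)]
[(0.39, 0.0), (0.39, -0.02), (0.39, -0.05), (0.38, -0.07), (0.38, -0.1), (0.37, -0.12), (0.36, -0.15), (0.35, -0.17), (0.35, -0.19), (0.32, -0.21)]
[(0.32, -0.23), (0.29, -0.26), (0.28, -0.27), (0.27, -0.29), (0.24, -0.3), (0.22, -0.32), (0.21, -0.34), (0.18, -0.34), (0.15, -0.36), (0.14, -0.37)]
[(0.06, -0.2), (0.05, -0.2), (0.05, -0.21), (0.04, -0.21), (0.03, -0.17), (0.03, -0.18), (0.01, -0.17), (0.02, -0.18), (0.01, -0.17), (-0.0, -0.18)]
end [ 0.45957607 -0.19143268]
```

View pics/st2.png

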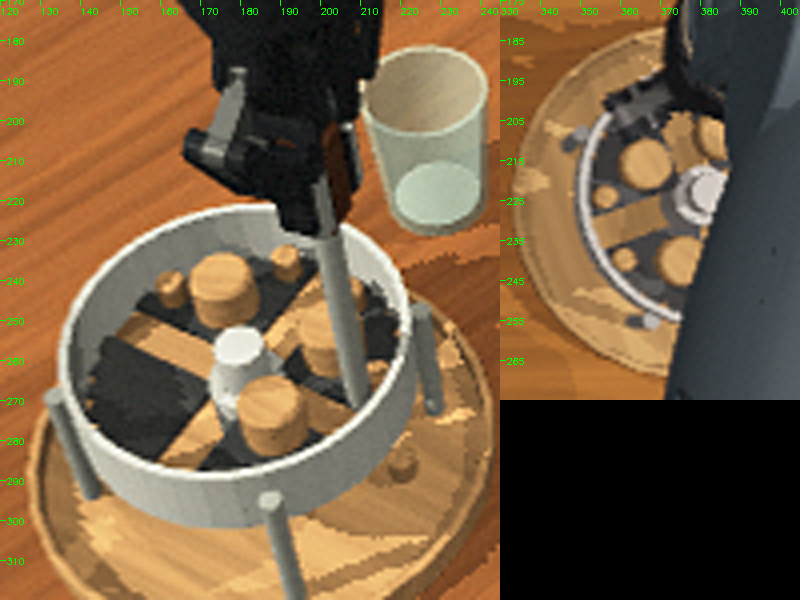

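The picture shows one bead in the tray at (219,286), with the larges near the hub. I'll continue round.

servo_tool:
  commands:
    - {"dx":0.02,"dy":0.37,"dz":0,"wx":0,"wy":0,"wz":0,"hand":1}
    - {"dx":0.04,"dy":0.36,"dz":0,"wx":0,"wy":0,"wz":0,"hand":1}
    - {"dx":0.07,"dy":0.36,"dz":0,"wx":0,"wy":0,"wz":0,"hand":1}
    - {"dx":0.08,"dy":0.36,"dz":0,"wx":0,"wy":0,"wz":0,"hand":1}
    - {"dx":0.11,"dy":0.35,"dz":0,"wx":0,"wy":0,"wz":0,"hand":1}
    - {"dx":0.13,"dy":0.34,"dz":0,"wx":0,"wy":0,"wz":0,"hand":1}
    - {"dx":0.15,"dy":0.34,"dz":0,"wx":0,"wy":0,"wz":0,"hand":1}
    - {"dx":0.17,"dy":0.33,"dz":0,"wx":0,"wy":0,"wz":0,"hand":1}
    - {"dx":0.19,"dy":0.31,"dz":0,"wx":0,"wy":0,"wz":0,"hand":1}
    - {"dx":0.21,"dy":0.3,"dz":0,"wx":0,"wy":0,"wz":0,"hand":1}

```text
t: 14.5
eef_pos: [0.5387, -0.1081, 0.2185]
orientation: [[-0.882, -0.472, 0.001], [-0.472, 0.882, 0.002], [-0.001, 0.002, -1.0]]
force: [0.5, -1.0, -1.1]
width: 0.228
grasp_force: 58.9
```

servo_tool:
  commands:
    - {"dx":0.23,"dy":0.29,"dz":0,"wx":0,"wy":0,"wz":0,"hand":1}
    - {"dx":0.25,"dy":0.28,"dz":0,"wx":0,"wy":0,"wz":0,"hand":1}
    - {"dx":0.26,"dy":0.26,"dz":0,"wx":0,"wy":0,"wz":0,"hand":1}
    - {"dx":0.27,"dy":0.24,"dz":0,"wx":0,"wy":0,"wz":0,"hand":1}
    - {"dx":0.3,"dy":0.23,"dz":0,"wx":0,"wy":0,"wz":0,"hand":1}
    - {"dx":0.3,"dy":0.21,"dz":0,"wx":0,"wy":0,"wz":0,"hand":1}
    - {"dx":0.32,"dy":0.19,"dz":0,"wx":0,"wy":0,"wz":0,"hand":1}
    - {"dx":0.33,"dy":0.16,"dz":0,"wx":0,"wy":0,"wz":0,"hand":1}
    - {"dx":0.33,"dy":0.15,"dz":0,"wx":0,"wy":0,"wz":0,"hand":1}
    - {"dx":0.35,"dy":0.13,"dz":0,"wx":0,"wy":0,"wz":0,"hand":1}

```text
t: 15.5
eef_pos: [0.5023, -0.1036, 0.2185]
orientation: [[-0.882, -0.472, -0.0], [-0.472, 0.882, 0.001], [-0.0, 0.001, -1.0]]
force: [0.4, -0.1, -1.5]
width: 0.227
grasp_force: 58.9
```

servo_tool:
  commands:
    - {"dx":0.16,"dy":0.05,"dz":0,"wx":0,"wy":0,"wz":0,"hand":1}
    - {"dx":0.17,"dy":0.05,"dz":0,"wx":0,"wy":0,"wz":0,"hand":1}
    - {"dx":0.16,"dy":0.04,"dz":0,"wx":0,"wy":0,"wz":0,"hand":1}
    - {"dx":0.16,"dy":0.04,"dz":0,"wx":0,"wy":0,"wz":0,"hand":1}
    - {"dx":0.17,"dy":0.03,"dz":0,"wx":0,"wy":0,"wz":0,"hand":1}
    - {"dx":0.17,"dy":0.03,"dz":0,"wx":0,"wy":0,"wz":0,"hand":1}
    - {"dx":0.16,"dy":0.02,"dz":0,"wx":0,"wy":0,"wz":0,"hand":1}
    - {"dx":0.17,"dy":0.02,"dz":0,"wx":0,"wy":0,"wz":0,"hand":1}
    - {"dx":0.17,"dy":0.01,"dz":0,"wx":0,"wy":0,"wz":0,"hand":1}
    - {"dx":0.17,"dy":0.01,"dz":0,"wx":0,"wy":0,"wz":0,"hand":1}

```text
t: 16.5
eef_pos: [0.4865, -0.1088, 0.2185]
orientation: [[-0.882, -0.472, -0.0], [-0.472, 0.882, 0.001], [-0.0, 0.001, -1.0]]
force: [1.2, -0.0, -1.7]
width: 0.226
grasp_force: 58.9
```

servo_tool:
  commands:
    - {"dx":0.39,"dy":0,"dz":0,"wx":0,"wy":0,"wz":0,"hand":1}
    - {"dx":0.39,"dy":-0.02,"dz":0,"wx":0,"wy":0,"wz":0,"hand":1}
    - {"dx":0.39,"dy":-0.05,"dz":0,"wx":0,"wy":0,"wz":0,"hand":1}
    - {"dx":0.38,"dy":-0.07,"dz":0,"wx":0,"wy":0,"wz":0,"hand":1}
    - {"dx":0.38,"dy":-0.1,"dz":0,"wx":0,"wy":0,"wz":0,"hand":1}
    - {"dx":0.37,"dy":-0.12,"dz":0,"wx":0,"wy":0,"wz":0,"hand":1}
    - {"dx":0.36,"dy":-0.15,"dz":0,"wx":0,"wy":0,"wz":0,"hand":1}
    - {"dx":0.35,"dy":-0.17,"dz":0,"wx":0,"wy":0,"wz":0,"hand":1}
    - {"dx":0.35,"dy":-0.19,"dz":0,"wx":0,"wy":0,"wz":0,"hand":1}
    - {"dx":0.32,"dy":-0.21,"dz":0,"wx":0,"wy":0,"wz":0,"hand":1}

```text
t: 17.5
eef_pos: [0.459, -0.136, 0.2184]
orientation: [[-0.882, -0.472, -0.0], [-0.472, 0.882, 0.001], [-0.0, 0.001, -1.0]]
force: [0.3, 0.7, -0.9]
width: 0.225
grasp_force: 58.9
```

servo_tool:
  commands:
    - {"dx":0.32,"dy":-0.23,"dz":0,"wx":0,"wy":0,"wz":0,"hand":1}
    - {"dx":0.29,"dy":-0.26,"dz":0,"wx":0,"wy":0,"wz":0,"hand":1}
    - {"dx":0.28,"dy":-0.27,"dz":0,"wx":0,"wy":0,"wz":0,"hand":1}
    - {"dx":0.27,"dy":-0.29,"dz":0,"wx":0,"wy":0,"wz":0,"hand":1}
    - {"dx":0.24,"dy":-0.3,"dz":0,"wx":0,"wy":0,"wz":0,"hand":1}
    - {"dx":0.22,"dy":-0.32,"dz":0,"wx":0,"wy":0,"wz":0,"hand":1}
    - {"dx":0.21,"dy":-0.34,"dz":0,"wx":0,"wy":0,"wz":0,"hand":1}
    - {"dx":0.18,"dy":-0.34,"dz":0,"wx":0,"wy":0,"wz":0,"hand":1}
    - {"dx":0.15,"dy":-0.36,"dz":0,"wx":0,"wy":0,"wz":0,"hand":1}
    - {"dx":0.14,"dy":-0.37,"dz":0,"wx":0,"wy":0,"wz":0,"hand":1}

```text
t: 18.5
eef_pos: [0.4535, -0.174, 0.2184]
orientation: [[-0.882, -0.472, -0.0], [-0.472, 0.882, 0.001], [-0.0, 0.001, -1.0]]
force: [-0.3, -1.0, -1.1]
width: 0.224
grasp_force: 58.9
```

servo_tool:
  commands:
    - {"dx":0.06,"dy":-0.2,"dz":0,"wx":0,"wy":0,"wz":0,"hand":1}
    - {"dx":0.05,"dy":-0.2,"dz":0,"wx":0,"wy":0,"wz":0,"hand":1}
    - {"dx":0.05,"dy":-0.21,"dz":0,"wx":0,"wy":0,"wz":0,"hand":1}
    - {"dx":0.04,"dy":-0.21,"dz":0,"wx":0,"wy":0,"wz":0,"hand":1}
    - {"dx":0.03,"dy":-0.17,"dz":0,"wx":0,"wy":0,"wz":0,"hand":1}
    - {"dx":0.03,"dy":-0.18,"dz":0,"wx":0,"wy":0,"wz":0,"hand":1}
    - {"dx":0.01,"dy":-0.17,"dz":0,"wx":0,"wy":0,"wz":0,"hand":1}
    - {"dx":0.02,"dy":-0.18,"dz":0,"wx":0,"wy":0,"wz":0,"hand":1}
    - {"dx":0.01,"dy":-0.17,"dz":0,"wx":0,"wy":0,"wz":0,"hand":1}
    - {"dx":0,"dy":-0.18,"dz":0,"wx":0,"wy":0,"wz":0,"hand":1}

```text
t: 19.5
eef_pos: [0.4597, -0.1917, 0.2184]
orientation: [[-0.882, -0.472, -0.0], [-0.472, 0.882, 0.001], [-0.0, 0.001, -1.0]]
force: [-0.0, -0.3, 0.0]
width: 0.227
grasp_force: 58.9
```

```bash
python3 - <<'E'
from h import *
s=status.get_obs(); print(s['force'],s['eef_pos'])
rows([(225,62,3)])
E
```

```text
[-0.04009179 -0.29444332  0.01403807] [ 0.45971994 -0.19167633  0.21835714]
from 208.3 60.5
[(0.02, -0.59), (-0.04, -0.6), (-0.1, -0.59)]
end [ 0.46918161 -0.20680104]
```

servo_tool:
  commands:
    - {"dx":0,"dy":0,"dz":-0.3,"wx":0,"wy":0,"wz":0,"hand":1}
    - {"dx":0,"dy":0,"dz":-0.6,"wx":0,"wy":0,"wz":0,"hand":1}
    - {"dx":0,"dy":0,"dz":-0.9,"wx":0,"wy":0,"wz":0,"hand":1}
    - {"dx":0,"dy":0,"dz":-0.9,"wx":0,"wy":0,"wz":0,"hand":1}
    - {"dx":0,"dy":0,"dz":-0.9,"wx":0,"wy":0,"wz":0,"hand":1}
    - {"dx":0,"dy":0,"dz":-0.9,"wx":0,"wy":0,"wz":0,"hand":1}
    - {"dx":0,"dy":0,"dz":-0.9,"wx":0,"wy":0,"wz":0,"hand":1}
    - {"dx":0,"dy":0,"dz":-0.6,"wx":0,"wy":0,"wz":0,"hand":1}
    - {"dx":0,"dy":0,"dz":-0.3,"wx":0,"wy":0,"wz":0,"hand":1}
    - {"dx":0,"dy":0,"dz":-0.2,"wx":0,"wy":0,"wz":0,"hand":1}

```text
t: 20.5
eef_pos: [0.4597, -0.1917, 0.2835]
orientation: [[-0.882, -0.472, -0.0], [-0.472, 0.882, 0.001], [-0.0, 0.001, -1.0]]
force: [-0.8, -0.1, -0.8]
width: 0.229
grasp_force: 58.9
```

servo_tool:
  commands:
    - {"dx":-0.6,"dy":1.4,"dz":0,"wx":0,"wy":0,"wz":0,"hand":1}
    - {"dx":-1.2,"dy":2.8,"dz":0,"wx":0,"wy":0,"wz":0,"hand":1}
    - {"dx":-1.6,"dy":3.7,"dz":0,"wx":0,"wy":0,"wz":0,"hand":1}
    - {"dx":-1.6,"dy":3.7,"dz":0,"wx":0,"wy":0,"wz":0,"hand":1}
    - {"dx":-1.6,"dy":3.7,"dz":0,"wx":0,"wy":0,"wz":0,"hand":1}
    - {"dx":-1.6,"dy":3.7,"dz":0,"wx":0,"wy":0,"wz":0,"hand":1}
    - {"dx":-1.6,"dy":3.7,"dz":0,"wx":0,"wy":0,"wz":0,"hand":1}
    - {"dx":-1.6,"dy":3.7,"dz":0,"wx":0,"wy":0,"wz":0,"hand":1}
    - {"dx":-1.1,"dy":2.4,"dz":0,"wx":0,"wy":0,"wz":0,"hand":1}
    - {"dx":-0.5,"dy":1.1,"dz":0,"wx":0,"wy":0,"wz":0,"hand":1}

```text
t: 21.5
eef_pos: [0.4322, 0.1358, 0.2835]
orientation: [[-0.88, -0.474, -0.001], [-0.474, 0.88, 0.002], [0.0, 0.002, -1.0]]
force: [0.3, 1.2, -1.1]
width: 0.222
grasp_force: 59.1
```

```bash
python3 - <<'E'
from h import *
s=status.get_obs(); print(s['eef_pos'],s['width'],s['grasp_force'])
ims=[]
for n,(x0,y0) in dict(scene=(120,200),top=(328,175)).items():
    f=optics.grab_frame(n); cv2.imwrite(f"pics/aft_{n}.png",f)
    c=cv2.resize(f[y0:y0+150,x0:x0+100],None,fx=4,fy=4,interpolation=cv2.INTER_CUBIC)
    if n=='scene': c=cv2.resize(f[y0:y0+150,x0:x0+130],None,fx=3,fy=4,interpolation=cv2.INTER_CUBIC)
    ims.append(c)
cv2.imwrite("pics/aft.png",np.hstack(ims))
# bead count cue in the sieve: wood-coloured blobs above the dark floor, seen from top
E
```

```text
[0.43219003 0.13578594 0.28346514] 0.22207814293934727 59.0518444776535
```

View pics/aft.png

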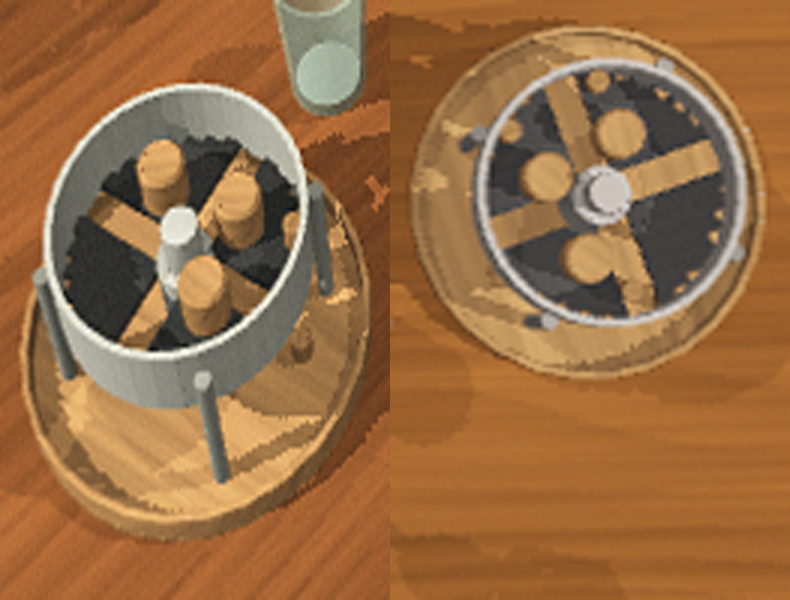

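```bash
python3 - <<'E'
from h import *
np.set_printoptions(precision=4,suppress=True)
f=cv2.imread('pics/aft_top.png')
# wall/rim refit on the clean picture: bright grey low-saturation pixels
hsv=cv2.cvtColor(f,cv2.COLOR_BGR2HSV)
def pol(p,z): q=onz('top',p,z); d=q[:2]-SC; return np.degrees(np.arctan2(d[1],d[0])).round(1),(1000*np.linalg.norm(d)).round(1)
cv=lambda x,y:(328+(x-390+.5)/4-.5,175+(y+.5)/4-.5)
for n,(x,y,z) in dict(a=(597,81,.079),b=(511,130,.079),L1=(620,133,.091),L2=(547,176,.091),L3=(590,258,.091)).items(): print(n,cv(x,y),pol(cv(x,y),z), 'if in tray',pol(cv(x,y),.02))
# rim outer edge in crop: extremes
P=np.array([onz('top',cv(x,y),.098) for x,y in[(611,58),(474,193),(614,326),(747,193)]]); print(P, (P[0]+P[2])/2,(P[1]+P[3])/2)
# wood-coloured pixels inside pan, off slots
m=(hsv[...,1]>90)&(hsv[...,2]>90)
ys,xs=np.nonzero(m); keep=[]
lab=np.zeros(m.shape,np.uint8)
for x,y in zip(xs,ys):
    if 330<x<425 and 178<y<270:
        a,r=pol((x,y),.079)
        if r<73 and min(abs((a-17.8+45)%90-45)*np.pi/180*r,99)>8 and r>20: lab[y,x]=1
n,l,st,ce=cv2.connectedComponentsWithStats(lab)
for i in range(1,n):
    if st[i,4]>3: print(st[i,4],ce[i],pol(ce[i],.079))
E
```

```text
a (379.375, 194.875) (np.float64(2.8), np.float64(67.8)) if in tray (np.float64(-5.7), np.float64(75.4))
b (357.875, 207.125) (np.float64(55.1), np.float64(68.7)) if in tray (np.float64(46.8), np.float64(66.1))
L1 (385.125, 207.875) (np.float64(-11.2), np.float64(35.4)) if in tray (np.float64(-26.4), np.float64(46.4))
L2 (366.875, 218.625) (np.float64(74.8), np.float64(39.0)) if in tray (np.float64(59.7), np.float64(30.8))
L3 (377.625, 239.125) (np.float64(160.2), np.float64(41.5)) if in tray (np.float64(177.6), np.float64(36.8))
[[ 0.5918 -0.1651  0.098 ]
 [ 0.5138 -0.0808  0.098 ]
 [ 0.4335 -0.1602  0.098 ]
 [ 0.5095 -0.2423  0.098 ]] [ 0.5127 -0.1627  0.098 ] [ 0.5116 -0.1616  0.098 ]
28 [379.5714 195.0357] (np.float64(2.4), np.float64(67.3))
199 [368.005  214.7337] (np.float64(58.0), np.float64(38.5))
7 [395.4286 198.    ] (np.float64(-30.8), np.float64(68.8))
4 [400.  201.5] (np.float64(-42.3), np.float64(68.1))
26 [357.8462 207.3462] (np.float64(55.5), np.float64(68.5))
121 [385.3388 207.7025] (np.float64(-15.0), np.float64(37.5))
27 [397.2593 213.2593] (np.float64(-59.7), np.float64(43.9))
20 [400.5 220.3] (np.float64(-83.7), np.float64(45.2))
4 [409.75 228.  ] (np.float64(-102.0), np.float64(67.9))
20 [362.95 233.7 ] (np.float64(118.0), np.float64(52.8))
176 [378.5682 239.983 ] (np.float64(166.5), np.float64(41.9))
6 [408.5 234. ] (np.float64(-114.4), np.float64(68.9))
5 [402.8 243.4] (np.float64(-136.5), np.float64(69.7))
5 [399.8 246.8] (np.float64(-145.3), np.float64(71.1))
```

```bash
python3 - <<'E'
from h import *
np.set_printoptions(precision=4,suppress=True)
s=status.get_obs(); p=np.array(s['eef_pos']); R=np.array(s['orientation'])
for n in('scene','top'):
    f=cv2.imread(f'pics/aft_{n}.png'); hsv=cv2.cvtColor(f,cv2.COLOR_BGR2HSV)
    for d in (.06,.09,.12,.135,.147,.153,.16):
        q=p+R[:,2]*d; u,v=proj(n,q)[0]; 
        print(n,d,'pred',round(u,1),round(v,1),'sat',[int(hsv[int(round(v)),int(round(u))+k,1]) for k in range(-7,8)])
rows([(-20,65,1)])
err(np.r_[polar(-27,.061),.2835],RV)
E
```

```text
scene 0.06 pred 267.5 108.4 sat [188, 177, 189, 122, 23, 26, 34, 23, 27, 103, 182, 182, 178, 176, 172]
scene 0.09 pred 268.0 120.7 sat [175, 178, 175, 165, 61, 29, 31, 24, 34, 36, 172, 178, 176, 177, 178]
scene 0.12 pred 268.6 132.5 sat [179, 180, 180, 132, 24, 28, 27, 29, 28, 127, 185, 176, 182, 180, 186]
scene 0.135 pred 268.8 138.2 sat [182, 187, 171, 160, 19, 26, 28, 24, 26, 103, 185, 174, 180, 181, 175]
scene 0.147 pred 269.0 142.7 sat [181, 177, 189, 174, 95, 20, 26, 28, 15, 49, 185, 177, 182, 180, 176]
scene 0.153 pred 269.1 144.9 sat [176, 180, 174, 182, 183, 181, 152, 145, 188, 185, 188, 183, 176, 174, 174]
scene 0.16 pred 269.2 147.4 sat [178, 181, 176, 175, 181, 176, 176, 178, 175, 182, 179, 178, 183, 180, 180]
top 0.06 pred 253.8 260.0 sat [37, 37, 37, 37, 37, 37, 33, 39, 39, 32, 39, 35, 34, 37, 39]
top 0.09 pred 254.9 260.0 sat [37, 37, 37, 37, 37, 33, 39, 39, 32, 39, 35, 34, 37, 39, 39]
top 0.12 pred 255.9 259.9 sat [37, 37, 37, 37, 33, 39, 39, 32, 39, 35, 34, 37, 39, 39, 44]
top 0.135 pred 256.3 259.9 sat [37, 37, 37, 37, 33, 39, 39, 32, 39, 35, 34, 37, 39, 39, 44]
top 0.147 pred 256.7 259.9 sat [37, 37, 37, 33, 39, 39, 32, 39, 35, 34, 37, 39, 39, 44, 33]
top 0.153 pred 256.9 259.9 sat [37, 37, 37, 33, 39, 39, 32, 39, 35, 34, 37, 39, 39, 44, 33]
top 0.16 pred 257.1 259.8 sat [37, 37, 37, 33, 39, 39, 32, 39, 35, 34, 37, 39, 39, 44, 33]
from 105.1 308.3
[(2.63, -34.88)]
end [ 0.5741 -0.1852]
t 21.6 pos [0.4326 0.1347 0.2834] F [ 0.2 -0.  -0. ]
 rot deg [ 0.08 -0.01  0.13]
 shift cm: in tool now [  3.56 -35.04  -0.05]  in target tool [  3.48 -35.04  -0.01]
```

servo_tool:
  commands:
    - {"dx":0.2,"dy":-1.6,"dz":0,"wx":0,"wy":0,"wz":0,"hand":1}
    - {"dx":0.3,"dy":-3.3,"dz":0,"wx":0,"wy":0,"wz":0,"hand":1}
    - {"dx":0.4,"dy":-4.3,"dz":0,"wx":0,"wy":0,"wz":0,"hand":1}
    - {"dx":0.4,"dy":-4.4,"dz":0,"wx":0,"wy":0,"wz":0,"hand":1}
    - {"dx":0.5,"dy":-4.4,"dz":0,"wx":0,"wy":0,"wz":0,"hand":1}
    - {"dx":0.5,"dy":-4.4,"dz":0,"wx":0,"wy":0,"wz":0,"hand":1}
    - {"dx":0.4,"dy":-4.4,"dz":0,"wx":0,"wy":0,"wz":0,"hand":1}
    - {"dx":0.4,"dy":-4.2,"dz":0,"wx":0,"wy":0,"wz":0,"hand":1}
    - {"dx":0.3,"dy":-2.8,"dz":0,"wx":0,"wy":0,"wz":0,"hand":1}
    - {"dx":0.1,"dy":-1.2,"dz":0,"wx":0,"wy":0,"wz":0,"hand":1}

```text
t: 22.6
eef_pos: [0.5673, -0.1955, 0.2825]
orientation: [[-0.883, -0.469, -0.001], [-0.469, 0.883, 0.001], [0.001, 0.001, -1.0]]
force: [-0.3, 1.1, -0.9]
width: 0.229
grasp_force: 59.0
```

```bash
python3 - <<'E'
from h import *
err(np.r_[polar(-27,.061),.2183],RV)
rows([(-18,65,3),(4,65,7),(12,65,6),(24,65,6),(32,65,4),(44,65,4)],polar(-27,.061))
E
```

```text
t 22.6 pos [ 0.5673 -0.1955  0.2825] F [-0.3  1.1 -0.9]
 rot deg [ 0.08 -0.04 -0.23]
 shift cm: in tool now [-0.24  0.41  6.42]  in target tool [-0.23  0.42  6.42]
from -27.0 61.0
[(-0.34, 0.08), (-0.34, 0.11), (-0.34, 0.13), (-0.25, 0.25), (-0.23, 0.27), (-0.22, 0.28), (-0.21, 0.29), (-0.19, 0.3), (-0.17, 0.31), (-0.16, 0.33)]
[(-0.06, 0.13), (-0.05, 0.14), (-0.06, 0.15), (-0.05, 0.14), (-0.05, 0.14), (-0.04, 0.15), (-0.06, 0.22), (-0.05, 0.22), (-0.04, 0.22), (-0.04, 0.22)]
[(-0.03, 0.23), (-0.02, 0.22), (-0.01, 0.23), (-0.01, 0.23), (0.01, 0.22), (0.01, 0.23), (0.03, 0.34), (0.05, 0.34), (0.07, 0.33), (0.08, 0.33)]
end [ 0.55975973 -0.11784772]
```

servo_tool:
  commands:
    - {"dx":0,"dy":0,"dz":0.3,"wx":0,"wy":0,"wz":0,"hand":1}
    - {"dx":0,"dy":0,"dz":0.7,"wx":0,"wy":0,"wz":0,"hand":1}
    - {"dx":0,"dy":0,"dz":0.9,"wx":0,"wy":0,"wz":0,"hand":1}
    - {"dx":0,"dy":0,"dz":0.9,"wx":0,"wy":0,"wz":0,"hand":1}
    - {"dx":0,"dy":0,"dz":0.9,"wx":0,"wy":0,"wz":0,"hand":1}
    - {"dx":0,"dy":0,"dz":0.9,"wx":0,"wy":0,"wz":0,"hand":1}
    - {"dx":0,"dy":0,"dz":0.8,"wx":0,"wy":0,"wz":0,"hand":1}
    - {"dx":0,"dy":0,"dz":0.6,"wx":0,"wy":0,"wz":0,"hand":1}
    - {"dx":0,"dy":0,"dz":0.35,"wx":0,"wy":0,"wz":0,"hand":1}
    - {"dx":0,"dy":0,"dz":0.15,"wx":0,"wy":0,"wz":0,"hand":1}

```text
t: 23.6
eef_pos: [0.5674, -0.1917, 0.218]
orientation: [[-0.882, -0.472, -0.001], [-0.472, 0.882, 0.001], [-0.0, 0.001, -1.0]]
force: [0.4, 0.4, -1.0]
width: 0.229
grasp_force: 59.0
```

servo_tool:
  commands:
    - {"dx":-0.34,"dy":0.08,"dz":0,"wx":0,"wy":0,"wz":0,"hand":1}
    - {"dx":-0.34,"dy":0.11,"dz":0,"wx":0,"wy":0,"wz":0,"hand":1}
    - {"dx":-0.34,"dy":0.13,"dz":0,"wx":0,"wy":0,"wz":0,"hand":1}
    - {"dx":-0.25,"dy":0.25,"dz":0,"wx":0,"wy":0,"wz":0,"hand":1}
    - {"dx":-0.23,"dy":0.27,"dz":0,"wx":0,"wy":0,"wz":0,"hand":1}
    - {"dx":-0.22,"dy":0.28,"dz":0,"wx":0,"wy":0,"wz":0,"hand":1}
    - {"dx":-0.21,"dy":0.29,"dz":0,"wx":0,"wy":0,"wz":0,"hand":1}
    - {"dx":-0.19,"dy":0.3,"dz":0,"wx":0,"wy":0,"wz":0,"hand":1}
    - {"dx":-0.17,"dy":0.31,"dz":0,"wx":0,"wy":0,"wz":0,"hand":1}
    - {"dx":-0.16,"dy":0.33,"dz":0,"wx":0,"wy":0,"wz":0,"hand":1}

```text
t: 24.6
eef_pos: [0.578, -0.1591, 0.2184]
orientation: [[-0.882, -0.472, -0.0], [-0.472, 0.882, 0.001], [-0.0, 0.001, -1.0]]
force: [-0.6, 0.2, -0.3]
width: 0.227
grasp_force: 59.0
```

```bash
python3 - <<'E'
from h import *
s=status.get_obs(); print(s['force'],s['eef_pos']); rows([(5,65,1)])
E
```

```text
[-0.55845072  0.20148772 -0.3283833 ] [ 0.57796103 -0.1591286   0.21836454]
from 3.4 65.1
[(-0.07, 0.17)]
end [ 0.57777549 -0.15729951]
```

servo_tool:
  commands:
    - {"dx":-0.06,"dy":0.13,"dz":0,"wx":0,"wy":0,"wz":0,"hand":1}
    - {"dx":-0.05,"dy":0.14,"dz":0,"wx":0,"wy":0,"wz":0,"hand":1}
    - {"dx":-0.06,"dy":0.15,"dz":0,"wx":0,"wy":0,"wz":0,"hand":1}
    - {"dx":-0.05,"dy":0.14,"dz":0,"wx":0,"wy":0,"wz":0,"hand":1}
    - {"dx":-0.05,"dy":0.14,"dz":0,"wx":0,"wy":0,"wz":0,"hand":1}
    - {"dx":-0.04,"dy":0.15,"dz":0,"wx":0,"wy":0,"wz":0,"hand":1}
    - {"dx":-0.06,"dy":0.22,"dz":0,"wx":0,"wy":0,"wz":0,"hand":1}
    - {"dx":-0.05,"dy":0.22,"dz":0,"wx":0,"wy":0,"wz":0,"hand":1}
    - {"dx":-0.04,"dy":0.22,"dz":0,"wx":0,"wy":0,"wz":0,"hand":1}
    - {"dx":-0.04,"dy":0.22,"dz":0,"wx":0,"wy":0,"wz":0,"hand":1}

```text
t: 25.6
eef_pos: [0.5742, -0.1416, 0.2184]
orientation: [[-0.882, -0.472, -0.0], [-0.472, 0.882, 0.001], [-0.0, 0.001, -1.0]]
force: [0.3, 0.2, -1.2]
width: 0.225
grasp_force: 59.0
```

servo_tool:
  commands:
    - {"dx":-0.03,"dy":0.23,"dz":0,"wx":0,"wy":0,"wz":0,"hand":1}
    - {"dx":-0.02,"dy":0.22,"dz":0,"wx":0,"wy":0,"wz":0,"hand":1}
    - {"dx":-0.01,"dy":0.23,"dz":0,"wx":0,"wy":0,"wz":0,"hand":1}
    - {"dx":-0.01,"dy":0.23,"dz":0,"wx":0,"wy":0,"wz":0,"hand":1}
    - {"dx":0.01,"dy":0.22,"dz":0,"wx":0,"wy":0,"wz":0,"hand":1}
    - {"dx":0.01,"dy":0.23,"dz":0,"wx":0,"wy":0,"wz":0,"hand":1}
    - {"dx":0.03,"dy":0.34,"dz":0,"wx":0,"wy":0,"wz":0,"hand":1}
    - {"dx":0.05,"dy":0.34,"dz":0,"wx":0,"wy":0,"wz":0,"hand":1}
    - {"dx":0.07,"dy":0.33,"dz":0,"wx":0,"wy":0,"wz":0,"hand":1}
    - {"dx":0.08,"dy":0.33,"dz":0,"wx":0,"wy":0,"wz":0,"hand":1}

```text
t: 26.6
eef_pos: [0.5597, -0.1186, 0.2184]
orientation: [[-0.882, -0.472, -0.0], [-0.472, 0.882, 0.001], [-0.0, 0.001, -1.0]]
force: [-0.1, 0.2, -0.9]
width: 0.227
grasp_force: 59.0
```

```bash
python3 - <<'E'
from h import *
s=status.get_obs(); print(s['force'],s['eef_pos']); rows([(92,65,17),(100,65,5),(118,65,8)])
E
```

```text
[-0.13378881  0.19718951 -0.89810345] [ 0.55967322 -0.11863198  0.21842892]
from 43.5 64.4
[(0.09, 0.31), (0.1, 0.3), (0.12, 0.3), (0.14, 0.29), (0.15, 0.28), (0.16, 0.28), (0.17, 0.27), (0.19, 0.26), (0.21, 0.25), (0.21, 0.24)]
[(0.23, 0.23), (0.24, 0.22), (0.24, 0.2), (0.26, 0.2), (0.27, 0.18), (0.28, 0.16), (0.28, 0.16), (0.17, 0.07), (0.16, 0.08), (0.17, 0.07)]
[(0.17, 0.06), (0.17, 0.06), (0.25, 0.07), (0.24, 0.07), (0.25, 0.05), (0.25, 0.05), (0.26, 0.03), (0.25, 0.03), (0.25, 0.02), (0.26, 0.0)]
end [ 0.48249162 -0.10563116]
```

servo_tool:
  commands:
    - {"dx":0.09,"dy":0.31,"dz":0,"wx":0,"wy":0,"wz":0,"hand":1}
    - {"dx":0.1,"dy":0.3,"dz":0,"wx":0,"wy":0,"wz":0,"hand":1}
    - {"dx":0.12,"dy":0.3,"dz":0,"wx":0,"wy":0,"wz":0,"hand":1}
    - {"dx":0.14,"dy":0.29,"dz":0,"wx":0,"wy":0,"wz":0,"hand":1}
    - {"dx":0.15,"dy":0.28,"dz":0,"wx":0,"wy":0,"wz":0,"hand":1}
    - {"dx":0.16,"dy":0.28,"dz":0,"wx":0,"wy":0,"wz":0,"hand":1}
    - {"dx":0.17,"dy":0.27,"dz":0,"wx":0,"wy":0,"wz":0,"hand":1}
    - {"dx":0.19,"dy":0.26,"dz":0,"wx":0,"wy":0,"wz":0,"hand":1}
    - {"dx":0.21,"dy":0.25,"dz":0,"wx":0,"wy":0,"wz":0,"hand":1}
    - {"dx":0.21,"dy":0.24,"dz":0,"wx":0,"wy":0,"wz":0,"hand":1}

```text
t: 27.6
eef_pos: [0.533, -0.1015, 0.2185]
orientation: [[-0.882, -0.472, -0.0], [-0.472, 0.882, 0.001], [-0.0, 0.001, -1.0]]
force: [-0.5, 0.7, -1.4]
width: 0.228
grasp_force: 59.0
```

servo_tool:
  commands:
    - {"dx":0.23,"dy":0.23,"dz":0,"wx":0,"wy":0,"wz":0,"hand":1}
    - {"dx":0.24,"dy":0.22,"dz":0,"wx":0,"wy":0,"wz":0,"hand":1}
    - {"dx":0.24,"dy":0.2,"dz":0,"wx":0,"wy":0,"wz":0,"hand":1}
    - {"dx":0.26,"dy":0.2,"dz":0,"wx":0,"wy":0,"wz":0,"hand":1}
    - {"dx":0.27,"dy":0.18,"dz":0,"wx":0,"wy":0,"wz":0,"hand":1}
    - {"dx":0.28,"dy":0.16,"dz":0,"wx":0,"wy":0,"wz":0,"hand":1}
    - {"dx":0.28,"dy":0.16,"dz":0,"wx":0,"wy":0,"wz":0,"hand":1}
    - {"dx":0.17,"dy":0.07,"dz":0,"wx":0,"wy":0,"wz":0,"hand":1}
    - {"dx":0.16,"dy":0.08,"dz":0,"wx":0,"wy":0,"wz":0,"hand":1}
    - {"dx":0.17,"dy":0.07,"dz":0,"wx":0,"wy":0,"wz":0,"hand":1}

```text
t: 28.6
eef_pos: [0.5054, -0.0986, 0.2185]
orientation: [[-0.882, -0.472, -0.0], [-0.472, 0.882, 0.001], [-0.0, 0.001, -1.0]]
force: [-0.5, -0.3, -1.3]
width: 0.228
grasp_force: 59.0
```

servo_tool:
  commands:
    - {"dx":0.17,"dy":0.06,"dz":0,"wx":0,"wy":0,"wz":0,"hand":1}
    - {"dx":0.17,"dy":0.06,"dz":0,"wx":0,"wy":0,"wz":0,"hand":1}
    - {"dx":0.25,"dy":0.07,"dz":0,"wx":0,"wy":0,"wz":0,"hand":1}
    - {"dx":0.24,"dy":0.07,"dz":0,"wx":0,"wy":0,"wz":0,"hand":1}
    - {"dx":0.25,"dy":0.05,"dz":0,"wx":0,"wy":0,"wz":0,"hand":1}
    - {"dx":0.25,"dy":0.05,"dz":0,"wx":0,"wy":0,"wz":0,"hand":1}
    - {"dx":0.26,"dy":0.03,"dz":0,"wx":0,"wy":0,"wz":0,"hand":1}
    - {"dx":0.25,"dy":0.03,"dz":0,"wx":0,"wy":0,"wz":0,"hand":1}
    - {"dx":0.25,"dy":0.02,"dz":0,"wx":0,"wy":0,"wz":0,"hand":1}
    - {"dx":0.26,"dy":0,"dz":0,"wx":0,"wy":0,"wz":0,"hand":1}

```text
t: 29.6
eef_pos: [0.4825, -0.1059, 0.2185]
orientation: [[-0.882, -0.472, -0.0], [-0.472, 0.882, 0.001], [-0.0, 0.001, -1.0]]
force: [0.5, 0.3, -1.5]
width: 0.233
grasp_force: 59.0
```

```bash
python3 - <<'E'
from h import *
err(np.array([.4337,.1335,.2823]),RV)
E
```

```text
t 29.6 pos [ 0.4825 -0.1059  0.2185] F [ 0.5  0.3 -1.5]
 rot deg [ 0.07  0.03 -0.02]
 shift cm: in tool now [-6.99 23.42 -6.35]  in target tool [-7.   23.41 -6.38]
```

servo_tool:
  commands:
    - {"dx":0,"dy":0,"dz":-0.3,"wx":0,"wy":0,"wz":0,"hand":1}
    - {"dx":0,"dy":0,"dz":-0.6,"wx":0,"wy":0,"wz":0,"hand":1}
    - {"dx":0,"dy":0,"dz":-0.9,"wx":0,"wy":0,"wz":0,"hand":1}
    - {"dx":0,"dy":0,"dz":-0.9,"wx":0,"wy":0,"wz":0,"hand":1}
    - {"dx":0,"dy":0,"dz":-0.9,"wx":0,"wy":0,"wz":0,"hand":1}
    - {"dx":0,"dy":0,"dz":-0.9,"wx":0,"wy":0,"wz":0,"hand":1}
    - {"dx":0,"dy":0,"dz":-0.9,"wx":0,"wy":0,"wz":0,"hand":1}
    - {"dx":0,"dy":0,"dz":-0.6,"wx":0,"wy":0,"wz":0,"hand":1}
    - {"dx":0,"dy":0,"dz":-0.25,"wx":0,"wy":0,"wz":0,"hand":1}
    - {"dx":0,"dy":0,"dz":-0.13,"wx":0,"wy":0,"wz":0,"hand":1}

```text
t: 30.6
eef_pos: [0.4828, -0.1059, 0.2824]
orientation: [[-0.882, -0.472, -0.0], [-0.472, 0.882, 0.001], [-0.001, 0.001, -1.0]]
force: [-0.3, 0.5, -1.7]
width: 0.225
grasp_force: 59.0
```

servo_tool:
  commands:
    - {"dx":-0.3,"dy":1,"dz":0,"wx":0,"wy":0,"wz":0,"hand":1}
    - {"dx":-0.7,"dy":2.2,"dz":0,"wx":0,"wy":0,"wz":0,"hand":1}
    - {"dx":-0.9,"dy":3,"dz":0,"wx":0,"wy":0,"wz":0,"hand":1}
    - {"dx":-0.9,"dy":3.1,"dz":0,"wx":0,"wy":0,"wz":0,"hand":1}
    - {"dx":-0.9,"dy":3.1,"dz":0,"wx":0,"wy":0,"wz":0,"hand":1}
    - {"dx":-0.9,"dy":3.1,"dz":0,"wx":0,"wy":0,"wz":0,"hand":1}
    - {"dx":-0.9,"dy":3,"dz":0,"wx":0,"wy":0,"wz":0,"hand":1}
    - {"dx":-0.8,"dy":2.6,"dz":0,"wx":0,"wy":0,"wz":0,"hand":1}
    - {"dx":-0.5,"dy":1.6,"dz":0,"wx":0,"wy":0,"wz":0,"hand":1}
    - {"dx":-0.2,"dy":0.7,"dz":0,"wx":0,"wy":0,"wz":0,"hand":1}

```text
t: 31.6
eef_pos: [0.4331, 0.1351, 0.2822]
orientation: [[-0.881, -0.474, -0.001], [-0.474, 0.881, 0.001], [0.0, 0.002, -1.0]]
force: [-0.6, -1.0, -1.4]
width: 0.224
grasp_force: 59.1
```

```bash
cat >> h.py <<'E'
def blobs(name):
    f=optics.grab_frame('top'); cv2.imwrite(f'pics/{name}_top.png',f); g=optics.grab_frame('scene'); cv2.imwrite(f'pics/{name}_scene.png',g)
    hsv=cv2.cvtColor(f,cv2.COLOR_BGR2HSV); m=(hsv[...,1]>90)&(hsv[...,2]>90); lab=np.zeros(m.shape,np.uint8)
    for y,x in zip(*np.nonzero(m)):
        if 330<x<425 and 178<y<270:
            d=onz('top',(x,y),.079)[:2]-SC; a=np.degrees(np.arctan2(d[1],d[0])); r=1000*np.linalg.norm(d)
            if 20<r<73 and abs((a-17.8+45)%90-45)*np.pi/180*r>8: lab[y,x]=1
    n,l,st,ce=cv2.connectedComponentsWithStats(lab)
    for i in range(1,n):
        if st[i,4]>7: 
            d=onz('top',ce[i],.079)[:2]-SC; print(st[i,4],ce[i].round(1),'ang',np.degrees(np.arctan2(d[1],d[0])).round(1),'r',(1000*np.linalg.norm(d)).round(1))
E
python3 - <<'E'
from h import *
blobs('aft2')
a=cv2.imread('pics/aft_top.png');b=cv2.imread('pics/aft2_top.png')
d=cv2.absdiff(a,b).max(2)[178:275,328:428]; n,l,st,ce=cv2.connectedComponentsWithStats((d>50).astype(np.uint8))
for i in range(1,n):
    if st[i,4]>3: print('diff',st[i,4],(ce[i]+[328,178]).round(1))
err(np.array([.4328,.1331,.2840]),RG)
E
```

```text
198 [368. 215.] ang 58.8 r 38.4
121 [385.4 207.7] ang -15.1 r 37.6
27 [397.3 213.3] ang -59.7 r 43.9
10 [405.5 218.5] ang -81.1 r 57.9
9 [395.  222.3] ang -89.2 r 31.5
20 [363.  233.7] ang 118.0 r 52.8
176 [378.6 240. ] ang 166.5 r 41.9
diff 24 [379.8 194.9]
diff 24 [357.9 207.3]
t 31.7 pos [0.4335 0.1342 0.2823] F [-0.2  0.2  0.2]
 rot deg [  0.09 -30.01   0.06]
 shift cm: in tool now [ 0.12 -0.06 -0.17]  in target tool [ 0.02 -0.06 -0.21]
```

```bash
python3 - <<'E'
import cv2,numpy as np
a=cv2.imread('pics/aft2_scene.png')[215:345,120:250]; b=cv2.imread('pics/aft2_top.png')[180:275,330:425]
cv2.imwrite('pics/v10.png',np.hstack([cv2.resize(i,(400,400+0),interpolation=cv2.INTER_CUBIC) for i in(a,b)]))
E
```

```text
(no output)
```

View pics/v10.png

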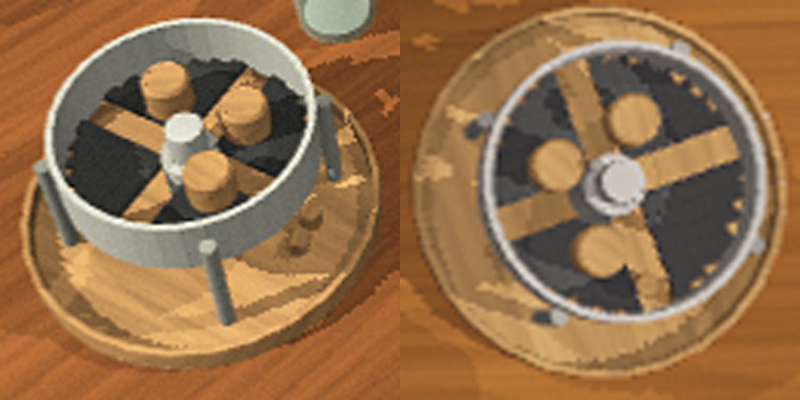

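All three large beads are still in the sieve and no small ones remain on its floor or in the slots. Two of the fallen ones show in the tray at left crop (295,243) and (315,218). Now back to the holder.

servo_tool:
  commands:
    - {"dx":0,"dy":0,"dz":0,"wx":0,"wy":-1,"wz":0,"hand":1}
    - {"dx":0,"dy":0,"dz":0,"wx":0,"wy":-2,"wz":0,"hand":1}
    - {"dx":0,"dy":0,"dz":0,"wx":0,"wy":-3,"wz":0,"hand":1}
    - {"dx":0,"dy":0,"dz":0,"wx":0,"wy":-4,"wz":0,"hand":1}
    - {"dx":0,"dy":0,"dz":0,"wx":0,"wy":-4,"wz":0,"hand":1}
    - {"dx":0,"dy":0,"dz":0,"wx":0,"wy":-4,"wz":0,"hand":1}
    - {"dx":0,"dy":0,"dz":0,"wx":0,"wy":-4,"wz":0,"hand":1}
    - {"dx":0,"dy":0,"dz":0,"wx":0,"wy":-4,"wz":0,"hand":1}
    - {"dx":0,"dy":0,"dz":0,"wx":0,"wy":-3,"wz":0,"hand":1}
    - {"dx":0,"dy":0,"dz":0,"wx":0,"wy":-1,"wz":0,"hand":1}

```text
t: 32.7
eef_pos: [0.433, 0.132, 0.2822]
orientation: [[-0.764, -0.47, 0.443], [-0.406, 0.883, 0.236], [-0.502, 0.001, -0.865]]
force: [-0.1, -0.6, -0.4]
width: 0.228
grasp_force: 59.2
```

```bash
python3 - <<'E'
from h import *
optics.grab_frame('top')
err(G,RG)
s=status.get_obs(); p=np.array(s['eef_pos']); R=np.array(s['orientation'])
f=optics.grab_frame('scene'); hsv=cv2.cvtColor(f,cv2.COLOR_BGR2HSV)
for d in (.08,.11,.14,.147,.153):
    u,v=proj('scene',p+R[:,2]*d)[0]; print(d,round(u,1),round(v,1),[int(hsv[int(round(v)),int(round(u))+k,1]) for k in range(-7,8)])
E
```

```text
t 32.75 pos [0.4331 0.1322 0.2822] F [-0.8  0.  -1.3]
 rot deg [-0.02  0.1  -0.13]
 shift cm: in tool now [-0.11  0.12 14.95]  in target tool [-0.14  0.12 14.95]
0.08 286.1 117.2 [182, 181, 178, 65, 22, 25, 28, 34, 24, 26, 136, 182, 177, 182, 177]
0.11 293.3 129.1 [177, 181, 180, 108, 23, 26, 30, 30, 22, 24, 137, 184, 178, 176, 183]
0.14 300.3 140.7 [178, 183, 183, 145, 21, 21, 24, 24, 24, 26, 135, 181, 180, 178, 177]
0.147 301.9 143.4 [191, 180, 167, 18, 27, 29, 20, 27, 17, 38, 181, 176, 178, 177, 179]
0.153 303.3 145.6 [179, 185, 184, 179, 61, 24, 132, 182, 185, 176, 179, 172, 174, 178, 174]
```

servo_tool:
  commands:
    - {"dx":-0.16,"dy":0.05,"dz":0.4,"wx":0,"wy":0,"wz":0,"hand":1}
    - {"dx":-0.16,"dy":0.05,"dz":1,"wx":0,"wy":0,"wz":0,"hand":1}
    - {"dx":0,"dy":0,"dz":1.2,"wx":0,"wy":0,"wz":0,"hand":1}
    - {"dx":0,"dy":0,"dz":1.2,"wx":0,"wy":0,"wz":0,"hand":1}
    - {"dx":0,"dy":0,"dz":1.2,"wx":0,"wy":0,"wz":0,"hand":1}
    - {"dx":0,"dy":0,"dz":0.8,"wx":0,"wy":0,"wz":0,"hand":1}
    - {"dx":0,"dy":0,"dz":0.6,"wx":0,"wy":0,"wz":0,"hand":1}
    - {"dx":0,"dy":0,"dz":0.5,"wx":0,"wy":0,"wz":0,"hand":1}
    - {"dx":0,"dy":0,"dz":0.5,"wx":0,"wy":0,"wz":0,"hand":1}
    - {"dx":0,"dy":0,"dz":0.4,"wx":0,"wy":0,"wz":0,"hand":1}

```text
t: 33.8
eef_pos: [0.4706, 0.1542, 0.2165]
orientation: [[-0.764, -0.472, 0.441], [-0.408, 0.882, 0.237], [-0.501, 0.001, -0.866]]
force: [0.5, 0.1, -1.0]
width: 0.227
grasp_force: 59.2
```

```bash
python3 - <<'E'
from h import *
err(G,RG)
E
```

```text
t 33.8 pos [0.4706 0.1542 0.2165] F [ 0.5  0.1 -1. ]
 rot deg [ 0.04  0.04 -0.05]
 shift cm: in tool now [ 0.35 -0.05  7.09]  in target tool [ 0.34 -0.05  7.09]
```

servo_tool:
  commands:
    - {"dx":0.05,"dy":0,"dz":0.5,"wx":0,"wy":0,"wz":0,"hand":1}
    - {"dx":0.05,"dy":0,"dz":0.7,"wx":0,"wy":0,"wz":0,"hand":1}
    - {"dx":0,"dy":0,"dz":0.8,"wx":0,"wy":0,"wz":0,"hand":1}
    - {"dx":0,"dy":0,"dz":0.8,"wx":0,"wy":0,"wz":0,"hand":1}
    - {"dx":0,"dy":0,"dz":0.8,"wx":0,"wy":0,"wz":0,"hand":1}
    - {"dx":0,"dy":0,"dz":0.8,"wx":0,"wy":0,"wz":0,"hand":1}
    - {"dx":0,"dy":0,"dz":0.8,"wx":0,"wy":0,"wz":0,"hand":1}
    - {"dx":0,"dy":0,"dz":0.6,"wx":0,"wy":0,"wz":0,"hand":1}
    - {"dx":0,"dy":0,"dz":0.4,"wx":0,"wy":0,"wz":0,"hand":1}
    - {"dx":0,"dy":0,"dz":0.3,"wx":0,"wy":0,"wz":0,"hand":1}

```text
t: 34.8
eef_pos: [0.4984, 0.1692, 0.1595]
orientation: [[-0.764, -0.472, 0.44], [-0.408, 0.882, 0.237], [-0.5, 0.001, -0.866]]
force: [0.6, -0.9, -1.1]
width: 0.228
grasp_force: 59.2
```

```bash
python3 - <<'E'
from h import *
err(G,RG)
E
```

```text
t 34.8 pos [0.4984 0.1692 0.1595] F [ 0.6 -0.9 -1.1]
 rot deg [ 0.05  0.01 -0.05]
 shift cm: in tool now [ 0.22 -0.06  0.57]  in target tool [ 0.22 -0.06  0.57]
```

Lower it the last 6 mm slowly, easing back to the lower wall.

servo_tool:
  commands:
    - {"dx":0.05,"dy":0,"dz":0.1,"wx":0,"wy":0,"wz":0,"hand":1}
    - {"dx":0.05,"dy":0,"dz":0.1,"wx":0,"wy":0,"wz":0,"hand":1}
    - {"dx":0.05,"dy":0,"dz":0.1,"wx":0,"wy":0,"wz":0,"hand":1}
    - {"dx":0,"dy":0,"dz":0.1,"wx":0,"wy":0,"wz":0,"hand":1}
    - {"dx":0,"dy":0,"dz":0.08,"wx":0,"wy":0,"wz":0,"hand":1}
    - {"dx":0,"dy":0,"dz":0.05,"wx":0,"wy":0,"wz":0,"hand":1}
    - {"dx":0,"dy":0,"dz":0.03,"wx":0,"wy":0,"wz":0,"hand":1}
    - {"dx":0,"dy":0,"dz":0,"wx":0,"wy":0,"wz":0,"hand":1}
    - {"dx":0,"dy":0,"dz":0,"wx":0,"wy":0,"wz":0,"hand":1}
    - {"dx":0,"dy":0,"dz":0,"wx":0,"wy":0,"wz":0,"hand":1}

```text
t: 35.8
eef_pos: [0.4996, 0.1698, 0.1543]
orientation: [[-0.764, -0.472, 0.441], [-0.408, 0.882, 0.237], [-0.5, 0.001, -0.866]]
force: [-0.7, 0.1, -1.2]
width: 0.228
grasp_force: 59.2
```

```bash
python3 - <<'E'
from h import *
err(G,RG)
E
```

```text
t 35.8 pos [0.4996 0.1698 0.1543] F [-0.7  0.1 -1.2]
 rot deg [ 0.05  0.03 -0.05]
 shift cm: in tool now [ 0.08 -0.06  0.05]  in target tool [ 0.08 -0.06  0.05]
```

servo_tool:
  commands:
    - {"dx":0,"dy":0,"dz":0.06,"wx":0,"wy":0,"wz":0,"hand":1}
    - {"dx":0,"dy":0,"dz":0.06,"wx":0,"wy":0,"wz":0,"hand":1}
    - {"dx":0,"dy":0,"dz":0,"wx":0,"wy":0,"wz":0,"hand":1}
    - {"dx":0,"dy":0,"dz":0,"wx":0,"wy":0,"wz":0,"hand":0.4}
    - {"dx":0,"dy":0,"dz":0,"wx":0,"wy":0,"wz":0,"hand":0.2}
    - {"dx":0,"dy":0,"dz":0,"wx":0,"wy":0,"wz":0,"hand":0}
    - {"dx":0,"dy":0,"dz":0,"wx":0,"wy":0,"wz":0,"hand":-0.5}
    - {"dx":0,"dy":0,"dz":0,"wx":0,"wy":0,"wz":0,"hand":-1}
    - {"dx":0,"dy":0,"dz":0,"wx":0,"wy":0,"wz":0,"hand":-1}
    - {"dx":0,"dy":0,"dz":0,"wx":0,"wy":0,"wz":0,"hand":-1}

```text
t: 36.8
eef_pos: [0.5002, 0.1701, 0.1532]
orientation: [[-0.764, -0.472, 0.441], [-0.408, 0.882, 0.237], [-0.5, 0.001, -0.866]]
force: [0.1, 0.3, 0.6]
width: 1.0
grasp_force: 0.0
```

servo_tool:
  commands:
    - {"dx":0,"dy":0,"dz":-0.5,"wx":0,"wy":0,"wz":0,"hand":-1}
    - {"dx":0,"dy":0,"dz":-1,"wx":0,"wy":0,"wz":0,"hand":-1}
    - {"dx":0,"dy":0,"dz":-1.5,"wx":0,"wy":0,"wz":0,"hand":-1}
    - {"dx":0,"dy":0,"dz":-1.5,"wx":0,"wy":0,"wz":0,"hand":-1}
    - {"dx":0,"dy":0,"dz":-1.5,"wx":0,"wy":0,"wz":0,"hand":-1}
    - {"dx":0,"dy":0,"dz":-1.5,"wx":0,"wy":0,"wz":0,"hand":-1}
    - {"dx":0,"dy":0,"dz":-1.5,"wx":0,"wy":0,"wz":0,"hand":-1}
    - {"dx":0,"dy":0,"dz":-1.5,"wx":0,"wy":0,"wz":0,"hand":-1}
    - {"dx":0,"dy":0,"dz":-1,"wx":0,"wy":0,"wz":0,"hand":-1}
    - {"dx":0,"dy":0,"dz":-0.5,"wx":0,"wy":0,"wz":0,"hand":-1}

```text
t: 37.8
eef_pos: [0.4471, 0.1415, 0.2585]
orientation: [[-0.763, -0.472, 0.442], [-0.408, 0.882, 0.237], [-0.502, 0.001, -0.865]]
force: [-0.5, 0.1, -0.2]
width: 1.002
grasp_force: 0.0
```

```bash
python3 - <<'E'
from h import *
blobs('fin')
for n,(x0,y0,w,h) in dict(scene=(285,125,75,100)).items():
    a=cv2.imread(f'pics/{n}0.png');b=cv2.imread(f'pics/fin_{n}.png')
    d=cv2.absdiff(a,b).max(2)[y0:y0+h,x0:x0+w]
    k,l,st,ce=cv2.connectedComponentsWithStats((d>45).astype(np.uint8))
    for i in range(1,k):
        if st[i,4]>3: print('diff',st[i,4],(ce[i]+[x0,y0]).round(1),st[i,:4]+[x0,y0,0,0])
    # dark handle shape before / after
    for im in(a,b):
        q=im[120:160,285:320].astype(int); m=(q.max(2)<85)&(q[...,2]-q[...,0]>12); ys,xs=np.nonzero(m); print('handle px',m.sum(),xs.mean()+285,ys.mean()+120)
# bystanders
for nm,(n,x0,y0,w,h) in dict(bottle=('scene',375,135,40,80),glass=('scene',205,178,42,52),block=('scene',290,262,45,60)).items():
    a=cv2.imread(f'pics/{n}0.png')[y0:y0+h,x0:x0+w];b=cv2.imread(f'pics/fin_{n}.png')[y0:y0+h,x0:x0+w]; print(nm,(cv2.absdiff(a,b).max(2)>45).sum())
E
```

```text
195 [368.  214.8] ang 58.4 r 38.4
121 [385.3 207.7] ang -15.0 r 37.5
27 [397.3 213.3] ang -59.7 r 43.9
10 [405.5 218.5] ang -81.1 r 57.9
9 [395.  222.3] ang -89.2 r 31.5
20 [363.  233.7] ang 118.0 r 52.8
177 [378.5 240. ] ang 166.4 r 42.0
diff 9 [303.2 132.8] [302 130   4   6]
diff 17 [295.1 144.5] [291 138   9  14]
diff 6 [306.8 138.7] [306 137   3   4]
diff 7 [311.3 147.1] [310 145   3   6]
diff 4 [306.8 155.5] [306 155   3   2]
handle px 266 302.2593984962406 143.1578947368421
handle px 261 301.7931034482759 143.4904214559387
bottle 146
glass 0
block 0
```

```bash
python3 - <<'E'
import cv2,numpy as np
for n,(x0,y0,w,h) in dict(scene=(370,130,50,85),top=(165,150,50,45)).items():
    for k in(f'{n}0',f'fin_{n}'):
        q=cv2.imread(f'pics/{k}.png')[y0:y0+h,x0:x0+w].astype(int); m=(q.max(2)-q.min(2)<60)&(q.max(2)>60); ys,xs=np.nonzero(m); print(k,m.sum(),xs.mean()+x0,ys.mean()+y0,xs.min()+x0,xs.max()+x0,ys.min()+y0,ys.max()+y0)
    d=cv2.absdiff(cv2.imread(f'pics/{n}0.png'),cv2.imread(f'pics/fin_{n}.png')).max(2)[y0:y0+h,x0:x0+w]>45; ys,xs=np.nonzero(d)
    if len(xs): print('diff box',xs.min()+x0,xs.max()+x0,ys.min()+y0,ys.max()+y0,d.sum())
E
```

```text
scene0 1653 395.40411373260736 177.6908650937689 378 411 138 210
fin_scene 1658 395.45898673100123 177.59589867310012 378 411 138 210
diff box 371 419 130 178 312
top0 719 189.9847009735744 174.05702364394992 175 206 160 189
fin_top 717 189.97489539748955 174.0934449093445 175 206 160 189
```

The bottle has not moved; the difference near it is only the arm's shadow. Handing in.

```bash
python3 -c "
from workcell import arm
print(arm.finish_job())"
```

```text
the job is handed in; nothing more can be done
None
```

I handed the job in at about 38 s: the pictures show no small beads left in the sieve (only two of the six are actually visible in the tray), the three large beads still in it, the stick released fully home in its holder, and the bottle, glass and block unmoved.

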